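Poise the stamp over the sprig mould

TASK

Set the plaster sprig mould, hollow side up, centred on the cork pad of the raised wooden stand with its long side along the pad's long side, and let go of it without dropping it. Then pick up the little stamp that stands on the table, carry it over the tray of glaze jars, and stop with it upright and centred about 1 cm above the hollow in the middle of the mould, never touching the mould with it; finish while still holding it there, so that its place can be checked before it is pressed. Leave the jars and the other things on the table where they are.

Things in the scene. Friction and masses are not known exactly. Their poses are not given: they have to be found in the camera images.
- mould_mid (a point): centre (half-way up) of the plaster sprig mould, a loose off-white block 52 (its x) x 70 (its y) x 31 mm (z up), 0.16 kg (may vary by a third); it starts flat on the table with a shallow round hollow about 25 mm wide in the middle of its top
- mould: the same mould; origin at the centre of its underside, same axes
- stand_top (a point): centre of the cork pad on top of the fixed wooden stand, 80 mm above the table; the pad is 40 (x) x 56 mm (y), so the mould overhangs it by 6 to 7 mm all round; below it a column up to 38 mm thick and a foot 100 x 100 x 14 mm; z up; the stand does not move
- stamp_mid (a point): centre (half-way up) of the small turned wooden stamp, loose, standing upright on the table: 54 mm tall, 19 mm in diameter, about 20 g; z up along its axis
- stamp_foot (a point): centre of the stamp's lower end, 27 mm below stamp_mid; this is the face that is held over the mould
- stamp: the same stamp; origin at the centre of its lower end
- jar_tray: fixed low wooden tray 230 (x) x 84 (y) x 22 mm that holds a row of three glaze jars between the stand (on its -y side) and the stamp and mould (on its +y side); origin at the centre of its underside; the jars' lids reach up to 88 mm above the table
- jar_1: glaze jar loose in the tray (nearest the robot), 63 mm wide, 78 mm tall, origin at the centre of its underside (5 mm above the table)
- jar_2: second glaze jar, 58 mm wide, 74 mm tall, origin likewise
- jar_3: third glaze jar (farthest from the robot), 64 mm wide, 82 mm tall, origin likewise
- brush: bystander: flat brush lying along its x, 184 x 28 x 13 mm, origin at the centre of its underside
- cup: bystander: bisque cup, 65 mm in diameter, 67 mm tall, origin at the centre of its underside
- needle: bystander: needle tool lying along its x, 158 x 14 x 14 mm, origin at the centre of its underside
- cones: bystander: small card box, 46 x 92 x 34 mm, origin at the centre of its underside

How it is judged:
By the outcome, as a careful person would: the job done as asked, in the order asked, and still so for the second after the job is handed in, while the arm keeps its last pose, push and grip.
It also fails if it takes over 64 s, if anything falls off the work surface, if the arm or the gripper's body presses on something with over 40 N, if the wrist force passes 120 N, or if a joint passes its speed limit or range.

ROBOT

A 6-joint arm with a two-finger parallel gripper is mounted at the origin on a cart in front of the work surface, level with it; the furniture and walls round the work are solid. World frame = base frame: x ahead of the robot, y to its left, z up, the work surface at z = 0. Lengths are in m, angles in degrees, forces in N, time in s.
With the tool pointing down it reaches from about 0.35 to 0.875 m from the base axis. Payload 4.2 kg.
Tool frame: the origin (TCP) lies at the very end of the fingers, on their centre line; the grasp point (between the pads) lies 19 mm behind it; z points along the fingers, x is the direction in which the jaws open and shut, and the axes are right-handed (so a half turn about z gives the same grasp; the last joint's range is limited). The gripper opens to 87 mm and grips with 3 to 60 N. Pads are 19 mm wide; open, the fingers measure 117 mm over their backs; the gripper's body (75 mm by 190 mm) begins 51 mm behind the grasp point.
Start: joints at [-49.297, 22.042, 0.453, 0, -68.411, -14.817], TCP at [0.273, -0.562, 0.185] pointing down, gripper open.
Joint ranges: [-179.83, 179.83], [-69.29, 118.12], [-61.27, 80.66], [-181.25, 117.63], [-171.15, -9.14], [-177.46, 177.46]. Speed limits (degrees/s): [159.86, 159.86, 180, 180, 180, 180].

INTERFACE

Orientations are given as a 3x3 rotation matrix whose columns are the frame's x, y, z axes.
In Python, from station import r gives the robot as it stands.
- The arm moves only by the shell command python3 -m jog 'ROWS' [OPENING]. ROWS is JSON, a list of rows, each a list of 2 entries, a list of its own where there are three numbers: the shift along the tool's x, y, z in m, then the turn, a rotation vector about the tool's x, y, z in units of 5 degrees (1.0 is 5 degrees). A call has exactly 10 rows; each row is the pose to reach, as a shift and turn from the pose commanded when the call began, along the tool's axes at that moment; what a row does not reach only later rows make up. A row lasts 1/12 s, in which the tool goes at most 41.7 mm and 7.16 degrees, less where a joint would pass 70% of its speed; a pose out of reach is approached as far as the arm can. A call with a gripper value outside its range is refused whole. OPENING is the finger opening in m, from 0 to 0.087, set as the call begins (- or left out, the last holds). The fingers move at their own pace and stop on an object; the grip force is fixed at half the most. Time passes only in rows, so rows that repeat a pose let the fingers close, or fill a call up. It gives the time, the measured TCP pose, the force and the opening at its end, in the units of the state.
- r.sense(): the state, without advancing time (a new reading comes with each control period).
- r.capture(name): name is "scene" or "top"; returns (picture, depth): 420x560x3 uint8, blue, green, red; 420x560 float32, m along the optical axis (not along the pixel's ray), 0 where there is no reading.
- r.calibration(name): a dict with "fx", "fy", "cx", "cy" (pixels), "R" (3x3) and "t" (3): a world point X has camera coordinates R X + t. Camera axes: x right, y down, z forward; pixel columns grow to the right and rows downward; lengths in m; the calibration is good to about 2 mm. A picture is of the moment at which its call begins. calibration takes no time and is no camera call.
- r.finish_job(): hands the job in, once; it reports no verdict.
Trained networks look in the newest picture that a camera, given by its name, has taken for a name from the list of things; names that differ only in an ending like _2 or _b are one class to them, and where a whole thing is asked for, a point or a joint stands for the part that bears it (a point fixed in the world has none). Each returns a list of dicts, best first, with "confidence" (0 to 1); they miss things now and then, are a little off and sometimes report something else, mostly with a low value. They report only what shows in the picture. A call takes as long as a camera call.
- r.cut_out(query, camera): "region" (420x560 bool, what is visible of it) and "uv" ([column, row] in pixels, amid what is visible of it).
The state is a dict: "time_s": time; "joints": joint angles; "joint_velocities": joint speeds; "effort": joint torques, N m; "tcp_pos": TCP position; "ee_rot": TCP orientation; "wrist_force": force on the tool from outside, world axes, zero at the start; "moment": the same for the moment, N m; "gripper_width": opening from 0.0 (shut) to 1.0 (fully open).
Only numpy, scipy, OpenCV 4.12 (cv2) and the standard library are available. Lean on these libraries where they do the work, as an engineer would, in place of code of your own. Each camera call takes 0.05 s, during which the arm holds its last target.

## Working session

There is one attempt and no reset: what is moved stays moved. The work goes in short steps, Python scripts to look and compute and a shell command to move; the robot and the scene stay as the last step left them, time stands still between calls to the robot, and variables do not carry over. Pictures are saved under pics/ and viewed, and the job is handed in when it is done.

```bash
ls; mkdir -p pics
cat > h.py <<'E'
import numpy as np,cv2
from station import r
def cloud(cam,d):
    c=r.calibration(cam);v,u=np.indices(d.shape)
    P=np.stack([(u-c['cx'])/c['fx']*d,(v-c['cy'])/c['fy']*d,d],-1)
    W=(P-np.array(c['t']))@np.array(c['R'])
    W[d==0]=np.nan
    return W
E
python3 - <<'E'
from h import *
for c in("scene","top"):
    p,d=r.capture(c);cv2.imwrite(f'pics/{c}0.png',p);np.save(f'{c}0.npy',d)
    k=r.calibration(c);print(c,k['fx'],-np.array(k['R']).T@k['t'],np.round(k['R'],2).tolist())
print(r.sense())
E
```

```text
pics
scene 521.543520055387 [-0.10944764  1.13872285  0.77810919] [[-0.88, -0.48, -0.01], [-0.21, 0.4, -0.89], [0.43, -0.78, -0.45]]
top 463.7948137341154 [ 0.32446169 -0.0707271   1.42350759] [[-0.01, -1.0, 0.01], [-0.99, 0.01, -0.17], [0.17, -0.01, -0.99]]
{'time_s': 0.1, 'joints': array([-4.92979167e+01,  2.20858285e+01,  3.87973896e-01, -2.69939402e-02,
       -6.84102546e+01, -1.48170607e+01]), 'joint_velocities': array([ 0.03952337, -0.10904031,  0.21770227,  0.09068065,  0.07768045,
        0.08201927]), 'effort': array([-2.00540212e-04, -3.91690636e+01,  1.87935483e+01,  4.23196211e+00,
        1.34962201e-02, -7.51393145e-05]), 'tcp_pos': array([ 0.27261546, -0.56173506,  0.18417276]), 'ee_rot': array([[-4.36409412e-01,  8.99747753e-01, -8.98332927e-04],
       [ 8.99746118e-01,  4.36410332e-01,  1.71610290e-03],
       [ 1.93610150e-03, -5.93481071e-05, -9.99998124e-01]]), 'wrist_force': array([-1.24534593,  0.19660475, -0.4643737 ]), 'moment': array([0.02858946, 0.04700265, 0.00571821]), 'gripper_width': 0.997428326240729}
```

View pics/scene0.png

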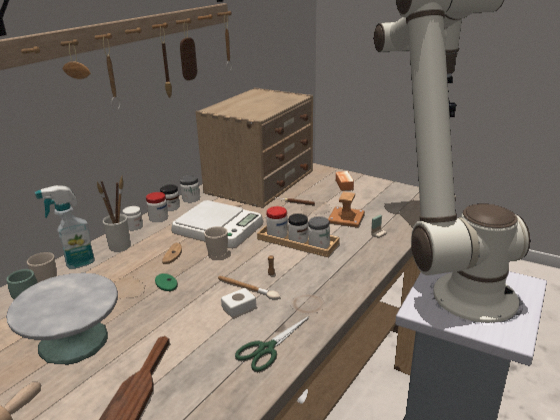

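View pics/top0.png

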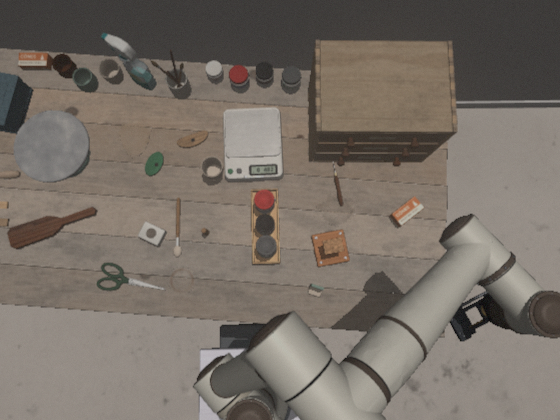

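```bash
cat > m.py <<'E'
from h import *
import sys
def meas(names,cams=("top","scene"),dump=False):
    for c in cams:
        p,d=r.capture(c);W=cloud(c,d)
        for n in names:
            L=r.cut_out(n,c)
            for o in L[:3]:
                m=o['region'];Q=W[m];Q=Q[~np.isnan(Q[:,0])]
                if len(Q)<5: print(c,n,'few',o['uv']);continue
                zt=np.percentile(Q[:,2],97)
                T=Q[abs(Q[:,2]-zt)<0.006]
                rc=cv2.minAreaRect((T[:,:2]*1000).astype(np.float32))
                b=cv2.boxPoints(rc)
                print(c,n,round(o['confidence'],2),np.round(o['uv']),'n',len(Q),len(T),'z',np.round(np.percentile(Q[:,2],[3,50,97]),3),'topmed',np.round(np.mean(T,0),4),'rect',np.round(rc[0],1),np.round(rc[1],1),round(rc[2],1))
if __name__=="__main__":
    meas(sys.argv[1].split(','),sys.argv[2].split(',') if len(sys.argv)>2 else ("top","scene"))
E
python3 m.py mould,stand_top,stamp,jar_1,jar_tray,cup,cones,brush,needle
```

```text
top mould 0.58 [152. 232.] n 421 232 z [0.013 0.029 0.035] topmed [0.4898 0.3035 0.0313] rect [490.9 304.3] [68.3 50.4] 63.3
top mould 0.48 [217. 166.] n 444 77 z [-0.002  0.024  0.068] topmed [0.686  0.1201 0.0659] rect [685.6 120.8] [63.7 62.7] 51.4
top stand_top 0.96 [328. 248.] n 1066 230 z [0.007 0.015 0.082] topmed [ 0.4422 -0.2359  0.0797] rect [ 441.9 -235.9] [39.8 56.2] 10.7
top jar_1 0.93 [265. 202.] n 363 185 z [0.041 0.085 0.091] topmed [ 0.5787 -0.0357  0.0879] rect [577.6 -36.5] [55.1 56.3] 43.4
top jar_1 0.75 [268. 245.] n 369 192 z [0.049 0.081 0.087] topmed [ 0.4438 -0.0428  0.0832] rect [444.6 -40.9] [55.4 57.2] 44.3
top jar_1 0.66 [264. 225.] n 339 209 z [0.027 0.078 0.083] topmed [ 0.5108 -0.039   0.0794] rect [511.5 -39. ] [52.6 53.8] 89.3
top jar_tray 0.8 [261. 234.] n 880 216 z [-0.     0.007  0.025] topmed [ 0.5049 -0.039   0.0222] rect [511.6 -37.9] [229.5  83.6] 1.1
top jar_tray 0.25 [264. 225.] n 300 199 z [0.055 0.078 0.083] topmed [ 0.5104 -0.0394  0.0794] rect [510.1 -38.9] [52.2 52.2] 44.4
top cup 0.6 [216. 167.] n 412 74 z [-0.001  0.029  0.068] topmed
[... 1558 characters left out ...]
.1216 0.066 ] rect [687.9 122. ] [65.5 64.3] 63.1
scene cones 0.51 [345. 184.] n 258 121 z [0.004 0.032 0.039] topmed [ 0.5499 -0.4661  0.0365] rect [ 553.4 -469.9] [ 43.2 105.8] 37.4
scene cones 0.31 [252. 287.] n 230 170 z [0.006 0.012 0.016] topmed [0.5056 0.2348 0.0127] rect [512.2 234.2] [ 15.9 170.7] 89.4
scene brush 0.78 [250. 290.] n 300 217 z [0.006 0.012 0.016] topmed [0.5028 0.2342 0.0127] rect [512.8 231.4] [ 24.8 177.1] 87.9
scene needle 0.49 [300. 199.] n 104 55 z [0.002 0.011 0.017] topmed [ 0.6235 -0.2641  0.0133] rect [ 625.9 -263.5] [97.3 21.7] 8.8
scene needle 0.44 [236. 300.] n 683 377 z [0.003 0.029 0.034] topmed [0.492  0.3102 0.0314] rect [492.1 308.1] [69.5 53.4] 62.9
```

```bash
cat > go.py <<'E'
# usage: go.py x y z yawdeg  -> total shift in tool axes and rotvec (5deg units) to tool-down pose
from h import *
import sys
from scipy.spatial.transform import Rotation as Ro
s=r.sense();R=s['ee_rot'];p=s['tcp_pos']
x,y,z,a=map(float,sys.argv[1:5]);a=np.radians(a)
T=np.array([[np.cos(a),np.sin(a),0],[np.sin(a),-np.cos(a),0],[0,0,-1.]])
print('t',s['time_s'],'tcp',np.round(p,4),'yaw',round(np.degrees(np.arctan2(R[1,0],R[0,0])),2),'w',s['gripper_width'],'F',np.round(s['wrist_force'],1))
print('joints',np.round(s['joints'],1))
print('shift',np.round(R.T@(np.array([x,y,z])-p),4),'turn',np.round(np.degrees(Ro.from_matrix(R.T@T).as_rotvec())/5,3))
E
python3 go.py 0.44 0.06 0.22 153.3
python3 - <<'E'
from h import *
p,d=r.capture('top');W=cloud('top',d)
for n in('mould','stand_top'):
    o=r.cut_out(n,'top')[0];Q=W[o['region']];Q=Q[~np.isnan(Q[:,0])];zt=np.percentile(Q[:,2],97);T=Q[abs(Q[:,2]-zt)<.006]
    rc=cv2.minAreaRect((T[:,:2]*1000).astype(np.float32));print(n,rc,np.round(cv2.boxPoints(rc),1).tolist())
    C=np.cov(T[:,:2].T);w,v=np.linalg.eigh(C);print('long',np.degrees(np.arctan2(v[1,1],v[0,1])))
# stamp by depth
m=(abs(W[...,0]-.494)<.03)&(abs(W[...,1]-.147)<.03)&(W[...,2]>.045)
print('stamp top',np.nanmean(W[m],0),m.sum(),np.argwhere(m).mean(0))
v=cv2.resize(p[190:300,120:350],None,fx=3.4,fy=3.4,interpolation=cv2.INTER_CUBIC);cv2.imwrite('pics/topz.png',v)
p,d=r.capture('scene');W=cloud('scene',d)
m=(abs(W[...,0]-.494)<.02)&(abs(W[...,1]-.147)<.02)&(W[...,2]>.004)
Q=W[m]
for z in np.arange(.005,.056,.006):
    S=Q[abs(Q[:,2]-z)<.003];
    if len(S):print(round(z,3),len(S),np.round(S.min(0),4),np.round(S.max(0),4))
cv2.imwrite('pics/sz.png',cv2.resize(p[190:320,200:360],None,fx=4.6,fy=4.6,interpolation=cv2.INTER_CUBIC))
E
```

```text
t 1.1 tcp [ 0.2729 -0.5623  0.1851] yaw 115.89 w 0.9977785957875249 F [-0.   0.5 -0.5]
joints [-49.3  22.    0.5   0.  -68.4 -14.8]
shift [ 0.4869  0.422  -0.0349] turn [-0.    -0.    -7.483]
mould ((490.40399169921875, 304.9359130859375), (68.99079132080078, 50.89617919921875), 64.60359191894531) [[452.6000061035156, 284.70001220703125], [498.6000061035156, 262.8999938964844], [528.2000122070312, 325.20001220703125], [482.20001220703125, 347.0]]
long 59.56552947003044
stand_top ((442.00567626953125, -235.92355346679688), (39.83888244628906, 56.11002731323242), 10.698081016540527) [[417.20001220703125, -212.10000610351562], [427.6000061035156, -267.20001220703125], [466.79998779296875, -259.79998779296875], [456.3999938964844, -204.6999969482422]]
long 97.45770337675582
stamp top [0.49452886 0.1432428  0.05212537] 23 [230.60869565 203.95652174]
0.005 14 [0.4762 0.1433 0.004 ] [0.5108 0.1638 0.0071]
0.011 17 [0.4861 0.1441 0.0084] [0.5044 0.1557 0.0138]
0.017 16 [0.4877 0.1404 0.0141] [0.5033 0.1533 0.0194]
0.023 9 [0.4899 0.144  0.0205] [0.4999 0.1522 0.0256]
0.029 9 [0.4907 0.1417 0.0268] [0.4981 0.1529 0.0309]
0.035 11 [0.4915 0.1423 0.0332] [0.4984 0.1532 0.0379]
0.041 8 [0.4918 0.1424 0.0392] [0.5037 0.1523 0.043 ]
0.047 9 [0.4898 0.1445 0.0442] [0.5029 0.1553 0.0492]
0.053 24 [0.4868 0.141  0.05  ] [0.5038 0.155  0.0558]
```

```bash
ls pics
```

```text
scene0.png
sz.png
top0.png
topz.png
```

View pics/sz.png

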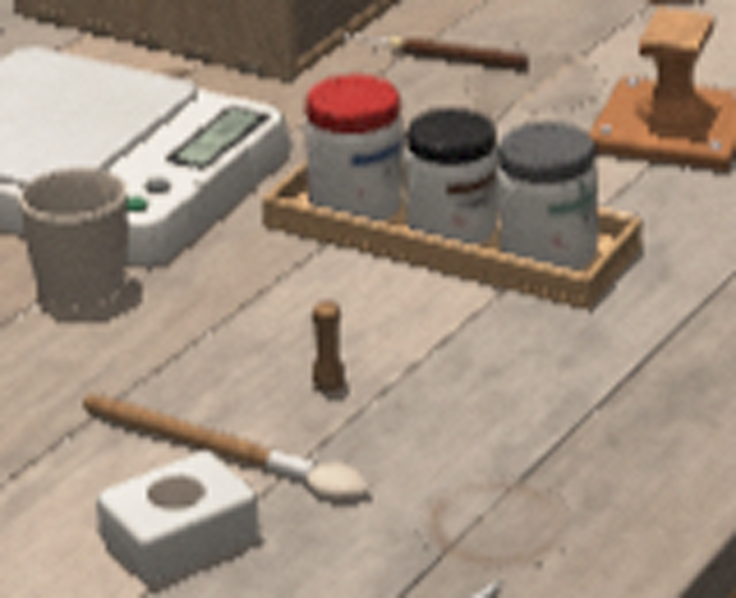

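View pics/topz.png

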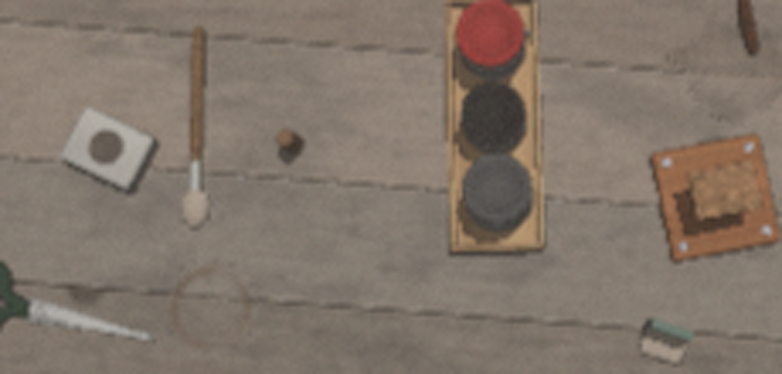

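```bash
python3 -m jog '[[[0.006,0.005,-0.004],[0,0,-0.1]],[[0.018,0.016,-0.010],[0,0,-0.4]],[[0.036,0.031,-0.018],[0,0,-0.8]],[[0.060,0.052,-0.026],[0,0,-1.2]],[[0.087,0.075,-0.032],[0,0,-1.6]],[[0.113,0.098,-0.035],[0,0,-2.0]],[[0.141,0.122,-0.035],[0,0,-2.4]],[[0.169,0.147,-0.035],[0,0,-2.8]],[[0.197,0.171,-0.035],[0,0,-3.2]],[[0.225,0.195,-0.035],[0,0,-3.6]]]'
python3 go.py 0.47 0.15 0.22 153.4
```

```text
time_s: 2.13
tcp_pos: [0.3499, -0.2721, 0.221]
ee_rot: [[-0.696, 0.718, 0.002], [0.718, 0.696, -0.0], [-0.002, 0.001, -1.0]]
wrist_force: [1.4, 0.2, 0.0]
gripper_width: 1.0
t 2.1333 tcp [ 0.3499 -0.2721  0.221 ] yaw 134.08 w 0.9999505605979866 F [1.4 0.2 0. ]
joints [-16.7   2.3 -20.   -0.  -67.6 -29.2]
shift [0.2197 0.3799 0.001 ] turn [ 0.008  0.02  -3.864]
```

```bash
python3 -m jog '[[[0.016,0.028,0],[0,0,-0.3]],[[0.034,0.059,0],[0,0,-0.7]],[[0.053,0.092,0],[0,0,-1.1]],[[0.073,0.126,0],[0,0,-1.5]],[[0.092,0.159,0],[0,0,-1.9]],[[0.111,0.192,0],[0,0,-2.3]],[[0.130,0.225,0],[0,0,-2.7]],[[0.149,0.258,0],[0,0,-3.1]],[[0.168,0.290,0],[0,0,-3.5]],[[0.187,0.320,0],[0,0,-3.86]]]'
python3 go.py 0.4915 0.306 0.10 153.5
```

```text
time_s: 2.97
tcp_pos: [0.4504, 0.0845, 0.2212]
ee_rot: [[-0.895, 0.447, 0.002], [0.447, 0.895, 0.001], [-0.001, 0.002, -1.0]]
wrist_force: [0.5, -0.1, -0.3]
gripper_width: 0.994
t 2.9667 tcp [0.4504 0.0845 0.2212] yaw 153.45 w 0.9939435288109019 F [ 0.5 -0.1 -0.3]
joints [ 31.    3.9 -18.3   0.  -67.7 -57.6]
shift [0.0624 0.2163 0.1215] turn [ 0.02   0.013 -0.01 ]
```

```bash
python3 -m jog '[[[0.008,0.030,0.008],[0,0,0]],[[0.018,0.063,0.025],[0,0,0]],[[0.028,0.098,0.044],[0,0,0]],[[0.038,0.131,0.064],[0,0,0]],[[0.047,0.162,0.084],[0,0,0]],[[0.054,0.187,0.100],[0,0,0]],[[0.059,0.204,0.112],[0,0,0]],[[0.0615,0.213,0.119],[0,0,0]],[[0.0624,0.2163,0.1215],[0,0,0]],[[0.0624,0.2163,0.1215],[0,0,0]]]' 0.075
python3 go.py 0.4915 0.306 0.004 153.5
python3 - <<'E'
from h import *
for c in('scene','top'):
    p,d=r.capture(c)
    if c=='scene':q=p[240:340,170:320]
    else:q=p[190:280,90:240]
    cv2.imwrite(f'pics/a_{c}.png',cv2.resize(q,None,fx=5,fy=5,interpolation=cv2.INTER_CUBIC))
E
```

```text
time_s: 3.8
tcp_pos: [0.4923, 0.3033, 0.0987]
ee_rot: [[-0.893, 0.45, -0.0], [0.45, 0.893, -0.0], [0.0, -0.001, -1.0]]
wrist_force: [0.5, -0.2, -0.1]
gripper_width: 0.864
t 3.8 tcp [0.4923 0.3033 0.0987] yaw 153.26 w 0.8636056035346403 F [ 0.5 -0.2 -0.1]
joints [ 47.7  21.9 -13.2   0.  -55.  -74.4]
shift [0.0019 0.002  0.0947] turn [-0.006 -0.002 -0.047]
```

View pics/a_scene.png

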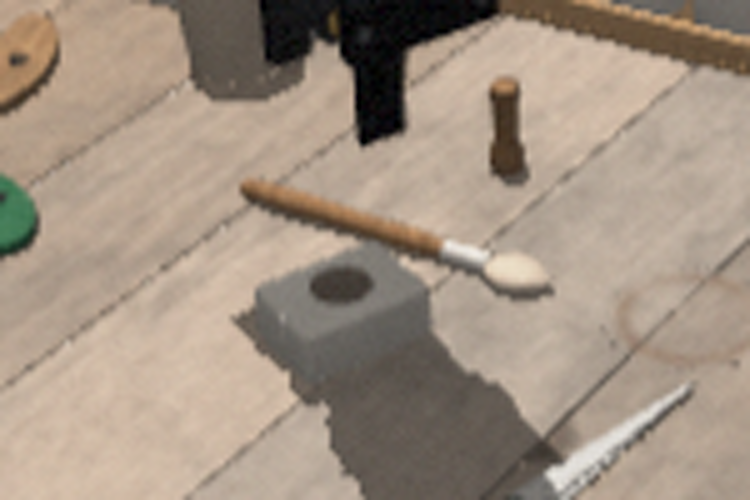

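Run:
```python
from h import *
p,d=r.capture('scene')
cv2.imwrite('pics/b_scene.png',p[40:340,80:400].repeat(2,0).repeat(2,1))
k=r.calibration('scene')
s=r.sense()
for dx in(-.043,0,.043):
    X=s['tcp_pos']+s['ee_rot'][:,0]*dx
    c=np.array(k['R'])@X+k['t'];print(dx,X,c[0]/c[2]*k['fx']+k['cx'],c[1]/c[2]*k['fy']+k['cy'])
```

```text
-0.043 [0.53144972 0.28308937 0.10002256] 228.59246139440577 263.47374445546666
0 [0.4930823  0.30250433 0.09999775] 237.45920970401477 271.5958124917864
0.043 [0.45471488 0.32191928 0.09997295] 246.79925702367368 280.15142917828956
```

View pics/b_scene.png

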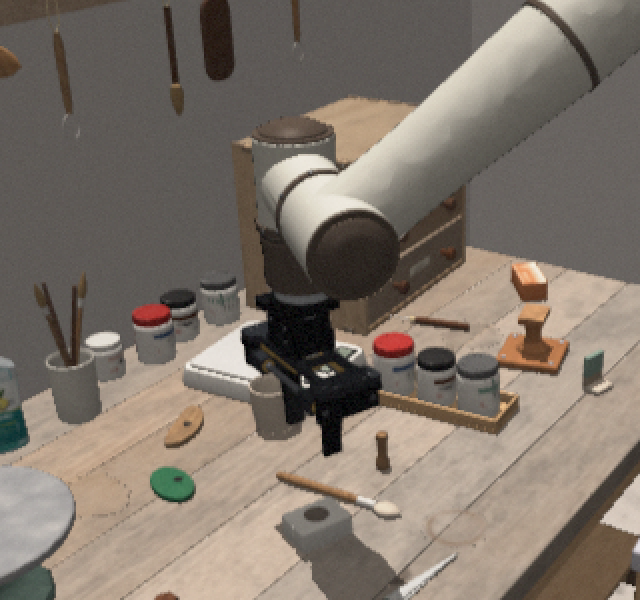

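Run:
```python
from h import *
p,d=r.capture('scene');W=cloud('scene',d)
for u,v in((228,247),(228,249),(227,251),(245,258),(246,262),(246,264),(246,266),(244,240)):print(u,v,p[v,u],np.round(W[v,u],3))
p,d=r.capture('top');W=cloud('top',d)
cv2.imwrite('pics/b_top.png',p[130:330,50:300].repeat(3,0).repeat(3,1))
```

```text
228 247 [18 16 18] [0.529 0.284 0.147]
228 249 [21 22 20] [0.527 0.287 0.144]
227 251 [35 35 41] [0.529 0.289 0.139]
245 258 [11  9  7] [0.453 0.327 0.163]
246 262 [13 13 16] [0.451 0.326 0.152]
246 264 [12 13 11] [0.454 0.323 0.144]
246 266 [23 27 30] [0.453 0.325 0.141]
244 240 [9 4 7] [0.423 0.369 0.238]
```

View pics/b_top.png

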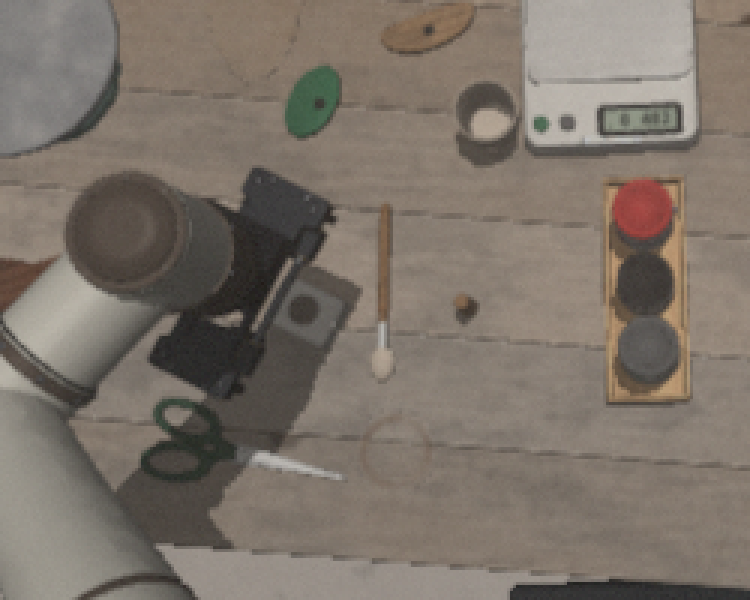

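```bash
python3 go.py 0.4915 0.306 0.04 153.5; python3 -m jog '[[[0.0005,0.001,0.006],[0,0,0]],[[0.001,0.002,0.016],[0,0,0]],[[0.002,0.003,0.028],[0,0,0]],[[0.002,0.004,0.040],[0,0,0]],[[0.002,0.004,0.050],[0,0,0]],[[0.002,0.004,0.057],[0,0,0]],[[0.002,0.004,0.060],[0,0,0]],[[0.002,0.004,0.060],[0,0,0]],[[0.002,0.004,0.060],[0,0,0]],[[0.002,0.004,0.060],[0,0,0]]]' 0.07
python3 go.py 0.4915 0.306 0.004 153.5
python3 - <<'E'
from h import *
p,d=r.capture('scene');W=cloud('scene',d)
cv2.imwrite('pics/c_scene.png',cv2.resize(p[210:330,160:310],None,fx=5,fy=5,interpolation=cv2.INTER_CUBIC))
E
```

```text
t 4.05 tcp [0.4932 0.3025 0.0999] yaw 153.13 w 0.8633234303814039 F [-0.6 -0.7 -0.1]
joints [ 47.6  21.8 -13.1   0.  -55.  -74.4]
shift [0.0032 0.0022 0.0599] turn [ 0.02   0.007 -0.073]
time_s: 4.88
tcp_pos: [0.4934, 0.3079, 0.0393]
ee_rot: [[-0.893, 0.451, 0.001], [0.451, 0.893, 0.001], [-0.001, 0.001, -1.0]]
wrist_force: [0.3, -0.9, -0.0]
gripper_width: 0.806
t 4.8833 tcp [0.4934 0.3079 0.0393] yaw 153.19 w 0.8061750115853761 F [ 0.3 -0.9 -0. ]
joints [ 47.9  26.  -16.5   0.  -47.4 -74.7]
shift [ 0.0009 -0.0026  0.0353] turn [ 0.014  0.006 -0.061]
```

View pics/c_scene.png

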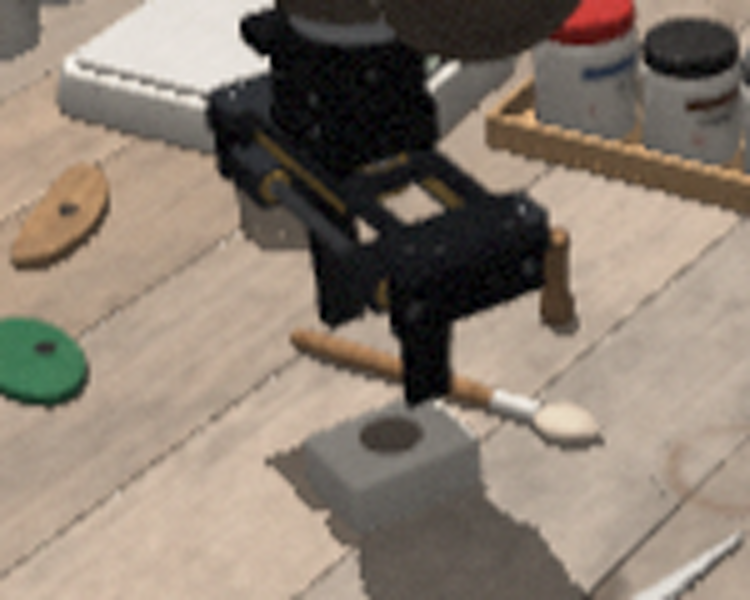

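```bash
python3 -m jog '[[[0,0,0.003],[0,0,0]],[[0,-0.001,0.008],[0,0,0]],[[0.001,-0.002,0.014],[0,0,0]],[[0.001,-0.002,0.020],[0,0,0]],[[0.001,-0.002,0.025],[0,0,0]],[[0.001,-0.002,0.029],[0,0,0]],[[0.001,-0.002,0.032],[0,0,0]],[[0.001,-0.002,0.033],[0,0,0]],[[0.001,-0.002,0.033],[0,0,0]],[[0.001,-0.002,0.033],[0,0,0]]]'
python3 go.py 0.4915 0.306 0.004 153.5
python3 - <<'E'
from h import *
p,d=r.capture('scene');W=cloud('scene',d)
cv2.imwrite('pics/d_scene.png',cv2.resize(p[210:330,160:310],None,fx=5,fy=5,interpolation=cv2.INTER_CUBIC))
dark=(p.max(2)<45)&(abs(W[...,0]-.49)<.07)&(abs(W[...,1]-.306)<.07)&(W[...,2]<.2)
for s in(1,-1):
    m=dark&(s*(W[...,0]-.492)>.02);Q=W[m];print(m.sum(),np.round(np.sort(Q[:,2])[:25:3],3),np.round(Q[np.argsort(Q[:,2])[:10]].mean(0),3))
E
```

```text
time_s: 5.77
tcp_pos: [0.4913, 0.3063, 0.0057]
ee_rot: [[-0.893, 0.451, 0.0], [0.451, 0.893, 0.0], [-0.0, 0.0, -1.0]]
wrist_force: [-0.0, 0.3, 0.5]
gripper_width: 0.807
t 5.7667 tcp [0.4913 0.3063 0.0057] yaw 153.19 w 0.8069505905112558 F [-0.   0.3  0.5]
joints [ 48.   28.4 -18.6   0.  -43.1 -74.8]
shift [-0.0003 -0.0002  0.0017] turn [ 0.002  0.002 -0.061]
314 [0.006 0.046 0.047 0.048 0.049 0.05  0.052 0.053 0.054] [0.527 0.287 0.042]
542 [0.043 0.047 0.047 0.049 0.05  0.051 0.053 0.053 0.054] [0.453 0.326 0.047]
```

View pics/d_scene.png

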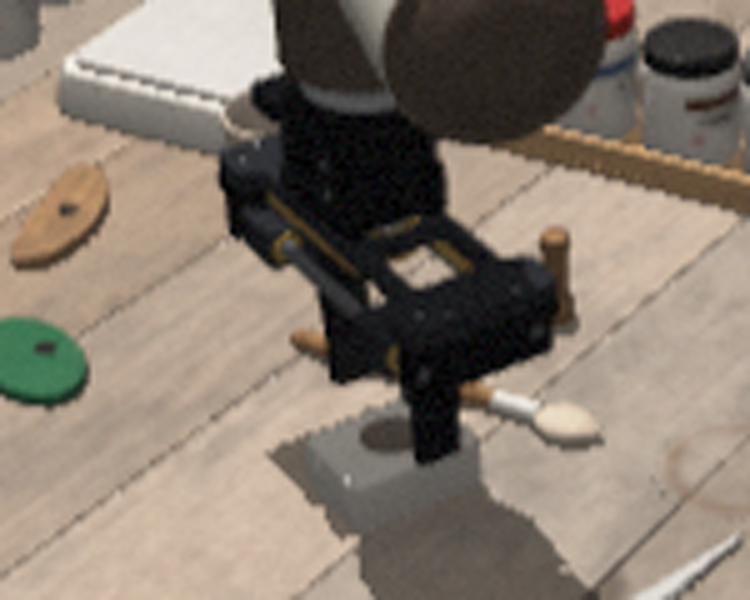

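```bash
python3 -m jog '[[[0,0,0],[0,0,0]],[[0,0,0],[0,0,0]],[[0,0,0],[0,0,0]],[[0,0,0],[0,0,0]],[[0,0,0],[0,0,0]],[[0,0,0],[0,0,0]],[[0,0,0],[0,0,0]],[[0,0,0],[0,0,0]],[[0,0,0],[0,0,0]],[[0,0,0],[0,0,0]]]' 0.044
python3 - <<'E'
from h import *
p,d=r.capture('scene');W=cloud('scene',d)
cv2.imwrite('pics/e_scene.png',cv2.resize(p[210:330,160:310],None,fx=5,fy=5,interpolation=cv2.INTER_CUBIC))
print(r.sense()['gripper_width']*87)
E
```

```text
time_s: 6.65
tcp_pos: [0.4912, 0.3062, 0.0056]
ee_rot: [[-0.892, 0.451, -0.0], [0.451, 0.892, -0.0], [-0.0, -0.0, -1.0]]
wrist_force: [-0.3, -0.3, -0.3]
gripper_width: 0.508
44.04753682680234
```

View pics/e_scene.png

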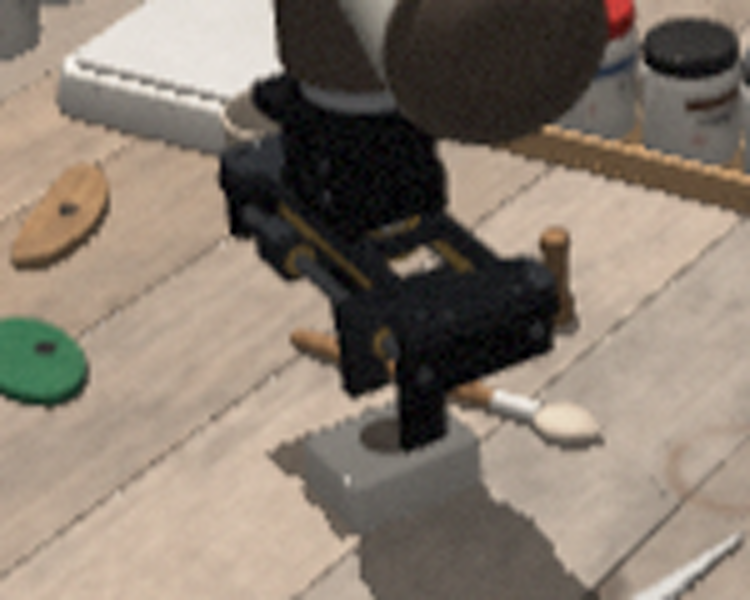

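```bash
python3 -m jog '[[[0,0,0],[0,0,0]],[[0,0,0],[0,0,0]],[[0,0,0],[0,0,0]],[[0,0,0],[0,0,0]],[[0,0,0],[0,0,0]],[[0,0,0],[0,0,0]],[[0,0,0.001],[0,0,0]],[[0,0,0.003],[0,0,0]],[[0,0,0.005],[0,0,0]],[[0,0,0.007],[0,0,0]]]' 0.072
python3 -m jog '[[[0,0,0.004],[0,0,0]],[[0,0,0.009],[0,0,0]],[[0,0,0.014],[0,0,0]],[[0,0,0.018],[0,0,0]],[[0,0,0.022],[0,0,0]],[[0,0,0.025],[0,0,0]],[[0,0,0.027],[0,0,0]],[[0,0,0.028],[0,0,0]],[[0,0,0.028],[0,0,0]],[[0,0,0.028],[0,0,0]]]'
python3 - <<'E'
from h import *
p,d=r.capture('scene');W=cloud('scene',d)
cv2.imwrite('pics/f_scene.png',cv2.resize(p[210:330,160:310],None,fx=5,fy=5,interpolation=cv2.INTER_CUBIC))
dark=(p.max(2)<45)&(abs(W[...,0]-.49)<.07)&(abs(W[...,1]-.306)<.07)&(W[...,2]<.2)
for s in(1,-1):
    m=dark&(s*(W[...,0]-.492)>.02);Q=W[m];print(m.sum(),np.round(np.sort(Q[:,2])[:25:3],3),np.round(Q[np.argsort(Q[:,2])[:10]].mean(0),3))
E
```

```text
time_s: 7.53
tcp_pos: [0.4911, 0.3062, -0.0016]
ee_rot: [[-0.892, 0.451, -0.0], [0.451, 0.892, -0.0], [0.0, -0.0, -1.0]]
wrist_force: [0.8, 0.0, 0.7]
gripper_width: 0.825
time_s: 8.37
tcp_pos: [0.4913, 0.3063, -0.0292]
ee_rot: [[-0.892, 0.451, 0.0], [0.451, 0.892, 0.0], [-0.0, 0.0, -1.0]]
wrist_force: [-0.6, 0.6, 0.7]
gripper_width: 0.827
332 [0.022 0.027 0.028 0.029 0.031 0.032 0.034 0.035 0.036] [0.527 0.297 0.027]
561 [0.004 0.011 0.013 0.013 0.014 0.015 0.017 0.018 0.018] [0.453 0.327 0.011]
```

View pics/f_scene.png

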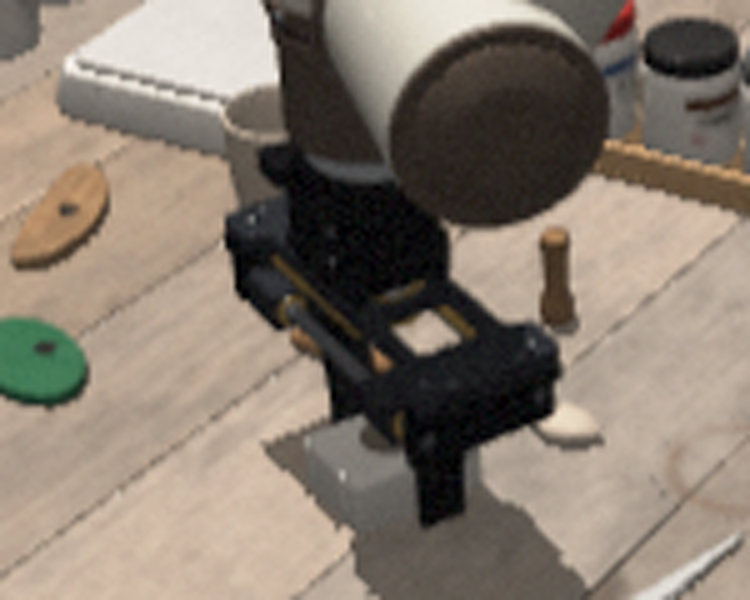

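```bash
python3 -m jog '[[[0,0,0.002],[0,0,0]],[[0,0,0.004],[0,0,0]],[[0,0,0.0055],[0,0,0]],[[0,0,0.0055],[0,0,0]],[[0,0,0.0055],[0,0,0]],[[0,0,0.0055],[0,0,0]],[[0,0,0.0055],[0,0,0]],[[0,0,0.0055],[0,0,0]],[[0,0,0.0055],[0,0,0]],[[0,0,0.0055],[0,0,0]]]'
python3 -m jog '[[[0,0,0],[0,0,0]],[[0,0,0],[0,0,0]],[[0,0,0],[0,0,0]],[[0,0,0],[0,0,0]],[[0,0,0],[0,0,0]],[[0,0,0],[0,0,0]],[[0,0,0],[0,0,0]],[[0,0,0],[0,0,0]],[[0,0,0],[0,0,0]],[[0,0,0],[0,0,0]]]' 0.03
python3 go.py 0.4915 0.306 0 153.5
```

```text
time_s: 9.25
tcp_pos: [0.4912, 0.3063, -0.0348]
ee_rot: [[-0.892, 0.451, 0.0], [0.451, 0.892, 0.0], [-0.0, 0.0, -1.0]]
wrist_force: [-0.7, -0.4, -0.6]
gripper_width: 0.826
time_s: 10.08
tcp_pos: [0.4913, 0.3062, -0.0348]
ee_rot: [[-0.892, 0.451, 0.0], [0.451, 0.892, 0.0], [-0.0, 0.0, -1.0]]
wrist_force: [0.5, -1.1, 1.2]
gripper_width: 0.593
t 10.0833 tcp [ 0.4913  0.3062 -0.0348] yaw 153.19 w 0.5926840673746343 F [ 0.5 -1.1  1.2]
joints [ 48.   31.7 -20.3   0.  -38.  -74.8]
shift [-0.0003 -0.0001 -0.0348] turn [ 0.001  0.001 -0.063]
```

```bash
python3 -m jog '[[[0,0,-0.002],[0,0,0]],[[0,0,-0.008],[0,0,0]],[[0,0,-0.018],[0,0,0]],[[0,0,-0.033],[0,0,0]],[[0,0,-0.052],[0,0,0]],[[0,0,-0.075],[0,0,0]],[[0,0,-0.100],[0,0,0]],[[0,0,-0.124],[0,0,0]],[[0,0,-0.143],[0,0,0]],[[0,0,-0.155],[0,0,0]]]'
python3 go.py 0.4425 -0.236 0.125 190.7
python3 m.py mould scene
python3 - <<'E'
from h import *
p,d=r.capture('scene')
cv2.imwrite('pics/g_scene.png',cv2.resize(p[170:320,160:310],None,fx=4,fy=4,interpolation=cv2.INTER_CUBIC))
E
```

```text
time_s: 10.92
tcp_pos: [0.4919, 0.307, 0.1239]
ee_rot: [[-0.893, 0.451, 0.003], [0.451, 0.893, 0.003], [-0.002, 0.004, -1.0]]
wrist_force: [0.2, 0.3, -1.8]
gripper_width: 0.596
t 10.9167 tcp [0.4919 0.307  0.1239] yaw 153.21 w 0.59576506630871 F [ 0.2  0.3 -1.8]
joints [ 48.   20.4 -11.4   0.  -57.9 -74.8]
shift [-0.2006 -0.507  -0.0031] turn [ 0.043  0.035 -7.499]
scene mould 0.87 [224. 247.] n 492 223 z [0.029 0.185 0.192] topmed [0.4971 0.3236 0.1898] rect [496.8 311.3] [64.7 61.2] 67.3
```

View pics/g_scene.png

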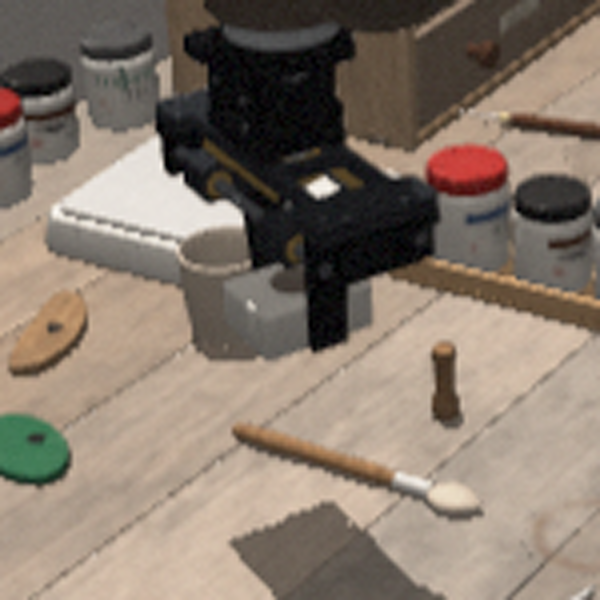

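Run:
```python
from h import *
s=r.sense();R=s['ee_rot'];t=s['tcp_pos']
p,d=r.capture('scene');W=cloud('scene',d)
o=r.cut_out('mould','scene')[0];m=o['region'].astype(np.uint8)
L=(W-t)@R
L[...,2]-=-.039
for f in(0,):
    Q=L[(m>0)&~np.isnan(L[...,0])]; Q=Q[(abs(Q[:,2])<.06)&(abs(Q[:,0])<.05)]
    side=Q[(Q[:,0]>.018)]
    print('y pct all',np.round(np.percentile(Q[:,1],[0,1,3,50,97,99,100]),4),'x',np.round(np.percentile(Q[:,0],[0,2,50,98,100]),4),'z',np.round(np.percentile(Q[:,2],[0,2,50,98,100]),4))
    print('side',len(side),np.round(np.percentile(side[:,1],[0,2,5,95,98,100]),4))
# hollow: dark part of mould
g=p.mean(2);h=(m>0)
# finger dark points
D=L[(p.max(2)<40)&(abs(L[...,0])<.05)&(abs(L[...,1])<.03)&(L[...,2]>-.05)&(L[...,2]<.0)&(L[...,0]>.02)]
print('finger y',np.round(np.percentile(D[:,1],[1,5,50,95,99]),4),'x',np.round(np.percentile(D[:,0],[5,50,95]),4),len(D))
```

```text
y pct all [-0.0326 -0.0313 -0.0292  0.0219  0.0373  0.0377  0.038 ] x [-0.0258 -0.0223  0.0168  0.0288  0.0303] z [-0.0295 -0.029  -0.0228 -0.0003  0.0016]
side 223 [-0.0326 -0.0313 -0.0295  0.0359  0.0371  0.038 ]
finger y [-0.0089 -0.0071  0.0029  0.0117  0.0122] x [0.0317 0.0351 0.0389] 124
```

```bash
python3 -m jog '[[[-0.002,-0.005,-0.003],[0,0,-0.1]],[[-0.007,-0.017,-0.005],[0,0,-0.3]],[[-0.014,-0.035,-0.008],[0,0,-0.6]],[[-0.023,-0.059,-0.010],[0,0,-1.0]],[[-0.034,-0.086,-0.010],[0,0,-1.4]],[[-0.046,-0.117,-0.010],[0,0,-1.8]],[[-0.059,-0.150,-0.010],[0,0,-2.3]],[[-0.072,-0.182,-0.010],[0,0,-2.8]],[[-0.085,-0.214,-0.010],[0,0,-3.3]],[[-0.0975,-0.246,-0.010],[0,0,-3.8]]]'
python3 go.py 0.4428 -0.2358 0.110 190.7
```

```text
time_s: 12.0
tcp_pos: [0.466, 0.0407, 0.1295]
ee_rot: [[-0.991, 0.133, -0.002], [0.133, 0.991, -0.001], [0.002, -0.001, -1.0]]
wrist_force: [0.2, 0.3, -1.5]
gripper_width: 0.594
t 12.0 tcp [0.466  0.0407 0.1295] yaw 172.35 w 0.5940509247180933 F [ 0.2  0.3 -1.5]
joints [ 25.    9.8 -25.5  -0.  -54.8 -32.6]
shift [-0.0138 -0.2771  0.0197] turn [-0.009 -0.02  -3.67 ]
```

```bash
python3 -m jog '[[[-0.001,-0.033,0],[0,0,-0.4]],[[-0.003,-0.068,0],[0,0,-0.9]],[[-0.005,-0.103,0],[0,0,-1.4]],[[-0.007,-0.138,0],[0,0,-1.9]],[[-0.009,-0.173,0],[0,0,-2.4]],[[-0.011,-0.206,0],[0,0,-2.8]],[[-0.0125,-0.235,0.002],[0,0,-3.2]],[[-0.0135,-0.257,0.004],[0,0,-3.45]],[[-0.0138,-0.271,0.006],[0,0,-3.6]],[[-0.0138,-0.277,0.008],[0,0,-3.67]]]'
python3 -m jog '[[[0,0,0.002],[0,0,0]],[[0,0,0.007],[0,0,0]],[[0,0,0.014],[0,0,0]],[[0,0,0.021],[0,0,0]],[[0,0,0.027],[0,0,0]],[[0,0,0.030],[0,0,0]],[[0,0,0.031],[0,0,0]],[[0,0,0.031],[0,0,0]],[[0,0,0.031],[0,0,0]],[[0,0,0.031],[0,0,0]]]'
python3 go.py 0.4428 -0.2358 0.0452 190.7
python3 - <<'E'
from h import *
p,d=r.capture('scene')
cv2.imwrite('pics/h_scene.png',cv2.resize(p[100:250,260:410],None,fx=4,fy=4,interpolation=cv2.INTER_CUBIC))
p,d=r.capture('top')
cv2.imwrite('pics/h_top.png',cv2.resize(p[180:330,240:430],None,fx=4,fy=4,interpolation=cv2.INTER_CUBIC))
E
```

```text
time_s: 12.83
tcp_pos: [0.4419, -0.2354, 0.1211]
ee_rot: [[-0.984, -0.181, -0.002], [-0.181, 0.984, 0.0], [0.002, 0.001, -1.0]]
wrist_force: [-0.0, 0.5, -2.8]
gripper_width: 0.598
time_s: 13.67
tcp_pos: [0.4436, -0.2336, 0.0915]
ee_rot: [[-0.983, -0.183, 0.001], [-0.183, 0.983, -0.0], [-0.001, -0.0, -1.0]]
wrist_force: [-0.1, 0.1, -1.7]
gripper_width: 0.592
t 13.6667 tcp [ 0.4436 -0.2336  0.0915] yaw -169.45 w 0.591939498138705 F [-0.1  0.1 -1.7]
joints [ -9.2  15.5 -24.3   0.  -50.2  19.7]
shift [ 0.0012 -0.002   0.0463] turn [-0.004  0.008 -0.031]
```

View pics/h_scene.png

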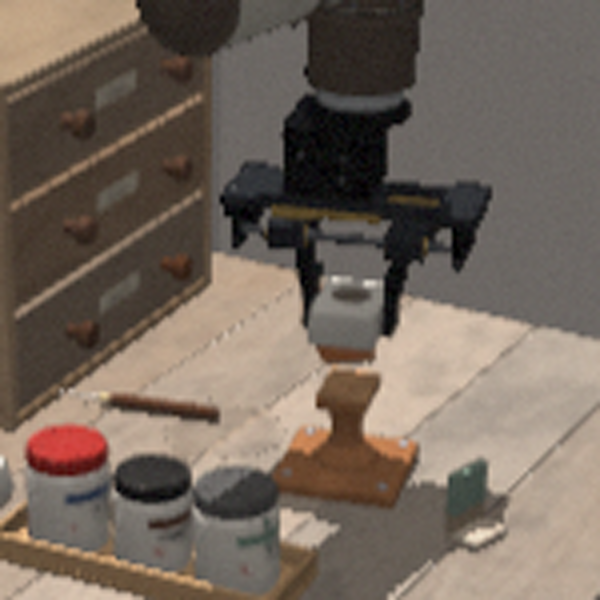

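View pics/h_top.png

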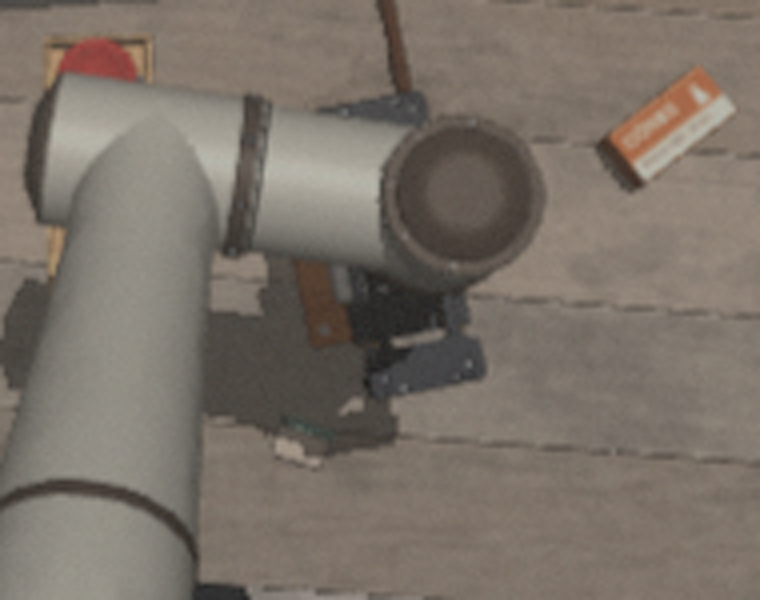

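Run:
```python
from h import *
s=r.sense();R=s['ee_rot'];t=s['tcp_pos'];print(t)
p,d=r.capture('scene');W=cloud('scene',d);L=(W-t)@R
o=r.cut_out('mould','scene')[0];print(o['confidence'],o['uv'])
Q=L[o['region']&~np.isnan(L[...,0])];Q=Q[(abs(Q[:,2]+.04)<.03)&(abs(Q[:,1])<.06)&(abs(Q[:,0])<.05)]
print('x',np.round(np.percentile(Q[:,0],[0,1,3,50,97,99,100]),4));print('y',np.round(np.percentile(Q[:,1],[0,1,3,50,97,99,100]),4));print('z',np.round(np.percentile(Q[:,2],[0,2,50,98,100]),4))
lo=Q[Q[:,2]>-.055]; print('front face y',np.median(lo[lo[:,1]>.02][:,1]))
# stand pad now
m=(abs(W[...,0]-.443)<.05)&(abs(W[...,1]+.235)<.06)&(W[...,2]>.068)&(W[...,2]<.088)
P=L[m];print('pad',len(P),'x',np.round(np.percentile(P[:,0],[0,2,50,98,100]),4),'y',np.round(np.percentile(P[:,1],[0,2,50,98,100]),4))
# from initial scene & top depth
for c in('scene','top'):
    W0=cloud(c,np.load(f'{c}0.npy'));m=(abs(W0[...,0]-.443)<.05)&(abs(W0[...,1]+.235)<.06)&(W0[...,2]>.074)&(W0[...,2]<.09)
    P=(W0[m]-t)@R;rc=cv2.minAreaRect((W0[m][:,:2]*1000).astype(np.float32));print(c,'pad0',len(P),rc,'x',np.round(np.percentile(P[:,0],[0,2,50,98,100]),4),'y',np.round(np.percentile(P[:,1],[0,2,50,98,100]),4))
```

```text
[ 0.44348887 -0.23368125  0.0915009 ]
0.86 [344.9, 176.8]
x [-0.0249 -0.0238 -0.0219  0.0017  0.0258  0.0265  0.0269]
y [-0.0252 -0.0238 -0.0161  0.0325  0.0418  0.0433  0.0464]
z [-0.07   -0.0689 -0.0622 -0.0396 -0.0353]
front face y 0.03593941802063515
pad 146 x [-0.0195 -0.019   0.0007  0.0203  0.0209] y [-0.0369 -0.032   0.0087  0.0297  0.0306]
scene pad0 129 ((442.4923400878906, -232.57421875), (40.00373077392578, 67.72452545166016), 10.577171325683594) x [-0.0192 -0.0188  0.0013  0.0198  0.0208] y [-0.0326 -0.0319  0.0052  0.0296  0.0351]
top pad0 261 ((442.16766357421875, -235.99859619140625), (39.895774841308594, 56.087440490722656), 10.71196460723877) x [-0.0183 -0.0175  0.002   0.0212  0.0217] y [-0.0301 -0.0287 -0.0018  0.0251  0.026 ]
```

```bash
python3 -m jog '[[[0.0005,-0.001,0.003],[0,0,0]],[[0.0005,-0.001,0.009],[0,0,0]],[[0.0005,-0.001,0.017],[0,0,0]],[[0.0005,-0.001,0.025],[0,0,0]],[[0.0005,-0.001,0.032],[0,0,0]],[[0.0005,-0.001,0.038],[0,0,0]],[[0.0005,-0.001,0.042],[0,0,0]],[[0.0005,-0.001,0.0440],[0,0,0]],[[0.0005,-0.001,0.0445],[0,0,0]],[[0.0005,-0.001,0.0445],[0,0,0]]]'
python3 go.py 0.4428 -0.2358 0.0452 190.7
```

```text
time_s: 14.7
tcp_pos: [0.4431, -0.2347, 0.0466]
ee_rot: [[-0.983, -0.183, 0.0], [-0.183, 0.983, -0.0], [-0.0, -0.0, -1.0]]
wrist_force: [-0.2, -0.5, -2.3]
gripper_width: 0.599
t 14.7 tcp [ 0.4431 -0.2347  0.0466] yaw -169.46 w 0.5987378039214886 F [-0.2 -0.5 -2.3]
joints [ -9.3  18.9 -27.3   0.  -43.8  19.9]
shift [ 0.0005 -0.001   0.0014] turn [-0.002  0.001 -0.031]
```

```bash
python3 -m jog '[[[0,0,0.0002],[0,0,0]],[[0,0,0.0004],[0,0,0]],[[0,0,0.0006],[0,0,0]],[[0,0,0.0008],[0,0,0]],[[0,0,0.001],[0,0,0]],[[0,0,0.0012],[0,0,0]],[[0,0,0.0012],[0,0,0]],[[0,0,0.0012],[0,0,0]],[[0,0,0.0012],[0,0,0]],[[0,0,0.0012],[0,0,0]]]'
python3 go.py 0.4428 -0.2358 0.0452 190.7
```

```text
time_s: 15.53
tcp_pos: [0.443, -0.2347, 0.0455]
ee_rot: [[-0.983, -0.183, 0.0], [-0.183, 0.983, 0.0], [-0.0, -0.0, -1.0]]
wrist_force: [0.3, 0.8, -2.0]
gripper_width: 0.591
t 15.5333 tcp [ 0.443  -0.2347  0.0455] yaw -169.46 w 0.5910783449136869 F [ 0.3  0.8 -2. ]
joints [ -9.3  19.  -27.4  -0.  -43.6  19.9]
shift [ 0.0004 -0.0011  0.0003] turn [-0.     0.    -0.033]
```

```bash
python3 -m jog '[[[0,0,0.0003],[0,0,0]],[[0,0,0.0006],[0,0,0]],[[0,0,0.0009],[0,0,0]],[[0,0,0.0010],[0,0,0]],[[0,0,0.001],[0,0,0]],[[0,0,0.001],[0,0,0]],[[0,0,0.001],[0,0,0]],[[0,0,0.001],[0,0,0]],[[0,0,0.001],[0,0,0]],[[0,0,0.001],[0,0,0]]]'
python3 go.py 0.4428 -0.2358 0.0452 190.7
```

```text
time_s: 16.37
tcp_pos: [0.443, -0.2347, 0.0451]
ee_rot: [[-0.983, -0.183, 0.0], [-0.183, 0.983, -0.0], [-0.0, -0.0, -1.0]]
wrist_force: [-2.7, 0.8, 4.7]
gripper_width: 0.593
t 16.3667 tcp [ 0.443  -0.2347  0.0451] yaw -169.45 w 0.593066636567325 F [-2.7  0.8  4.7]
joints [ -9.3  19.  -27.4   0.  -43.5  19.9]
shift [ 0.0004 -0.001  -0.0001] turn [-0.003  0.003 -0.03 ]
```

```bash
python3 -m jog '[[[0,0,0],[0,0,0]],[[0,0,0],[0,0,0]],[[0,0,0],[0,0,0]],[[0,0,0],[0,0,0]],[[0,0,0],[0,0,0]],[[0,0,0],[0,0,0]],[[0,0,0],[0,0,0]],[[0,0,0],[0,0,0]],[[0,0,0],[0,0,0]],[[0,0,0],[0,0,0]]]' 0.07
python3 -m jog '[[[0,0,-0.003],[0,0,0]],[[0,0,-0.010],[0,0,0]],[[0,0,-0.020],[0,0,0]],[[0,0,-0.034],[0,0,0]],[[0,0,-0.050],[0,0,0]],[[0,0,-0.066],[0,0,0]],[[0,0,-0.080],[0,0,0]],[[0,0,-0.090],[0,0,0]],[[0,0,-0.095],[0,0,0]],[[0,0,-0.096],[0,0,0]]]'
python3 go.py 0.494 0.145 0.145 180
python3 - <<'E'
from h import *
p,d=r.capture('scene')
cv2.imwrite('pics/i_scene.png',cv2.resize(p[100:250,260:410],None,fx=4,fy=4,interpolation=cv2.INTER_CUBIC))
E
```

```text
time_s: 17.2
tcp_pos: [0.4429, -0.2347, 0.0444]
ee_rot: [[-0.983, -0.183, 0.0], [-0.183, 0.983, -0.0], [-0.0, -0.0, -1.0]]
wrist_force: [0.3, -0.1, -0.7]
gripper_width: 0.804
time_s: 18.03
tcp_pos: [0.4435, -0.2348, 0.1417]
ee_rot: [[-0.983, -0.183, 0.002], [-0.183, 0.983, -0.0], [-0.002, -0.001, -1.0]]
wrist_force: [-0.5, -0.9, -0.1]
gripper_width: 0.804
t 18.0333 tcp [ 0.4435 -0.2348  0.1417] yaw -169.46 w 0.8037063849893039 F [-0.5 -0.9 -0.1]
joints [ -9.3  12.2 -20.4   0.  -57.3  19.9]
shift [-0.1191  0.3642 -0.0034] turn [-0.007  0.025  2.107]
```

View pics/i_scene.png

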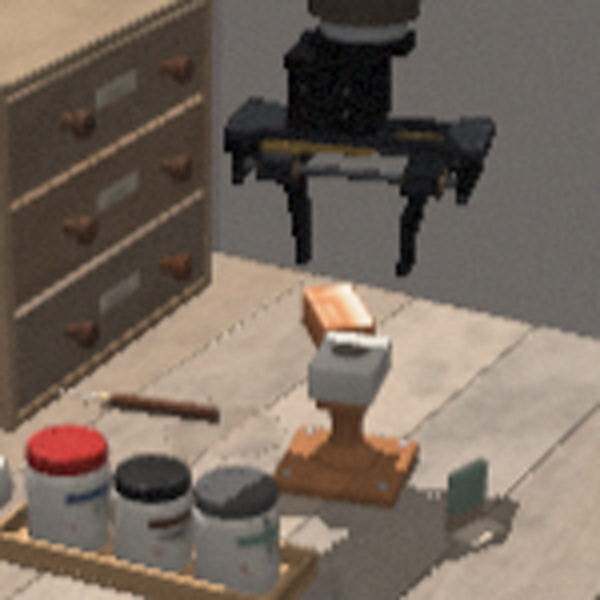

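```bash
python3 go.py 0.495 0.146 0.145 180; python3 -m jog '[[[-0.003,0.010,0],[0,0,0.1]],[[-0.011,0.033,0],[0,0,0.2]],[[-0.022,0.067,0],[0,0,0.4]],[[-0.034,0.105,0],[0,0,0.7]],[[-0.047,0.144,0],[0,0,0.9]],[[-0.060,0.183,0],[0,0,1.1]],[[-0.073,0.222,0],[0,0,1.3]],[[-0.085,0.260,0],[0,0,1.5]],[[-0.097,0.295,0],[0,0,1.7]],[[-0.107,0.327,0],[0,0,1.9]]]' 0.05
python3 go.py 0.495 0.146 0.050 180
python3 m.py mould,stamp top,scene
```

```text
t 18.0833 tcp [ 0.443  -0.2346  0.1409] yaw -169.47 w 0.8015570312001312 F [ 0.3  0.  -0.5]
joints [ -9.3  12.3 -20.4  -0.  -57.3  19.9]
shift [-0.1206  0.3647 -0.0041] turn [-1.000e-03  1.000e-02  2.106e+00]
time_s: 18.92
tcp_pos: [0.4877, 0.1085, 0.1395]
ee_rot: [[-1.0, -0.018, -0.002], [-0.018, 1.0, -0.001], [0.002, -0.001, -1.0]]
wrist_force: [2.1, 0.0, 0.4]
gripper_width: 0.575
t 18.9167 tcp [0.4877 0.1085 0.1395] yaw -178.96 w 0.5745746582012676 F [2.1 0.  0.4]
joints [ 31.2  12.3 -20.7  -0.  -57.2 -30.1]
shift [-0.0081  0.0374  0.0895] turn [-0.008 -0.018  0.209]
top mould 0.64 [334. 247.] n 466 267 z [0.092 0.109 0.114] topmed [ 0.4404 -0.2321  0.1109] rect [ 440.6 -232.7] [51.1 67.6] 11.1
top stamp 0.62 [332. 245.] n 420 262 z [0.102 0.109 0.114] topmed [ 0.4405 -0.2314  0.1108] rect [ 440.7 -231.7] [49.5 66.4] 11.6
scene mould 0.69 [344. 190.] n 304 159 z [0.085 0.108 0.114] topmed [ 0.4394 -0.2264  0.1114] rect [ 439.9 -230.4] [48.2 74.3] 10.1
```

```bash
cat > fit.py <<'E'
from h import *
from scipy.optimize import minimize
def proj(c,X):
    k=r.calibration(c);C=X@np.array(k['R']).T+k['t'];return np.stack([C[:,0]/C[:,2]*k['fx']+k['cx'],C[:,1]/C[:,2]*k['fy']+k['cy']],1)
def render(c,x,y,a,sx,sy,z0,z1,u0,v0,n,S=8):
    q=np.array([[i*sx/2,j*sy/2]for i,j in((-1,-1),(1,-1),(1,1),(-1,1))]);ca,sa=np.cos(a),np.sin(a)
    q=q@np.array([[ca,sa],[-sa,ca]])+[x,y]
    X=np.vstack([np.c_[q,np.full(4,z)]for z in(z0,z1)])
    P=(proj(c,X)-[u0,v0]+.5)*S-.5
    im=np.zeros((n*S,n*S),np.uint8);cv2.fillConvexPoly(im,np.round(cv2.convexHull(P.astype(np.float32))*16).astype(np.int32),255,shift=4)
    return cv2.resize(im,(n,n),interpolation=cv2.INTER_AREA)/255.
def fit(c,mask,x,y,adeg,sx,sy,z0,z1,ign=None,fixa=False):
    u,v=proj(c,np.array([[x,y,z1]]))[0];n=60;u0,v0=int(u)-n//2,int(v)-n//2
    M=mask[v0:v0+n,u0:u0+n].astype(float);w=np.ones_like(M) if ign is None else 1.-ign[v0:v0+n,u0:u0+n]
    f=lambda p:(w*(M-render(c,x+p[0]/1e3,y+p[1]/1e3,np.radians(adeg+(0 if fixa else p[2])),sx,sy,z0,z1,u0,v0,n))**2).sum()
    best=None
    for s in((0,0,0),(3,-3,1),(-3,3,-1)):
        b=minimize(f,s,method='Nelder-Mead',options=dict(initial_simplex=np.array(s)+np.array([[0,0,0],[3,0,0],[0,3,0],[0,0,2.]]),xatol=.02,fatol=.01))
        if best is None or b.fun<best.fun:best=b
    b=best
    return np.round([x*1e3+b.x[0],y*1e3+b.x[1],adeg+b.x[2],b.fun,M.sum()],2)
E
python3 - <<'E'
from fit import *
d0={c:np.load(c+'0.npy') for c in('top','scene')}
near=lambda W,h:(abs(W[...,0]-.442)<.06)&(abs(W[...,1]+.235)<.07)&(W[...,2]>h)&(W[...,2]<.125)
for c in('top','scene'):
    W=cloud(c,d0[c])
    for h,z0 in((.06,.080),(.06,.074),(.07,.076)):
        print(c,'pad',h,z0,fit(c,near(W,h),.442,-.236,10.7,.040,.056,z0,.080))
    W0=cloud(c,d0[c]);mk=(abs(W0[...,0]-.491)<.07)&(abs(W0[...,1]-.306)<.055)&(W0[...,2]>.008)&(W0[...,2]<.045)
    print(c,'mould at start (expect 491.6,306.9)',fit(c,mk,.491,.306,-26.8,.052,.070,.006,.031))
    for i in range(2):
        p,d=r.capture(c);W=cloud(c,d)
        print(c,'mould',fit(c,near(W,.084),.442,-.234,10.6,.052,.070,.084,.111))
    cv2.imwrite(f'pics/j_{c}.png',cv2.resize(p[180:330,240:430] if c=='top' else p[130:250,280:410],None,fx=4,fy=4,interpolation=cv2.INTER_CUBIC))
E
```

```text
top pad 0.06 0.08 [ 441.86 -235.64    9.99    6.06  272.  ]
top pad 0.06 0.074 [ 442.07 -235.93   10.02    5.87  272.  ]
top pad 0.07 0.076 [ 442.06 -235.95   10.03    5.9   271.  ]
top mould at start (expect 491.6,306.9) [490.79 305.61 -25.29  16.24 418.  ]
top mould [ 440.49 -232.86   10.82   14.53  464.  ]
top mould [ 440.35 -232.52   11.11   12.89  467.  ]
scene pad 0.06 0.08 [ 440.12 -222.97   11.86   43.43  152.  ]
scene pad 0.06 0.074 [ 443.45 -232.68   11.66   19.62  152.  ]
scene pad 0.07 0.076 [ 442.74 -231.36   11.49   19.89  144.  ]
scene mould at start (expect 491.6,306.9) [494.32 306.54 -29.33  50.49 623.  ]
scene mould [ 442.45 -232.63   11.73   12.55  310.  ]
scene mould [ 442.65 -233.68   11.     12.68  308.  ]
```

View pics/j_top.png

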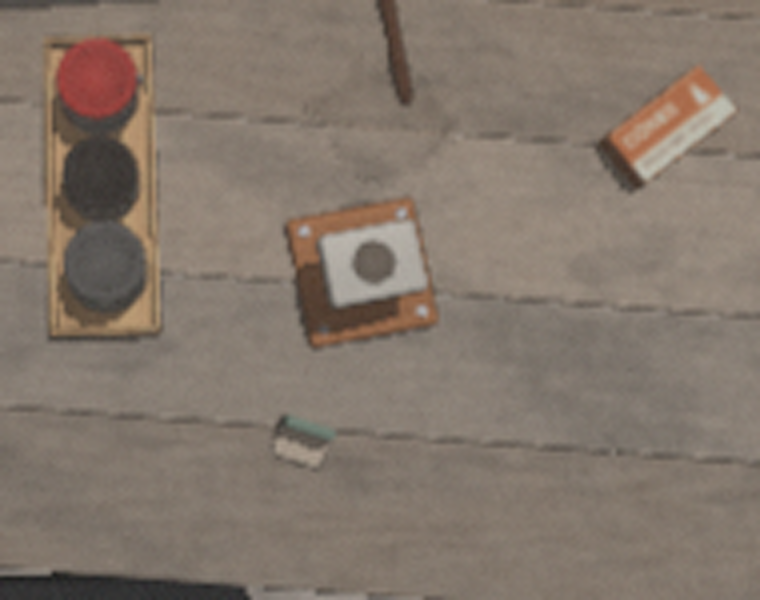

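View pics/j_scene.png

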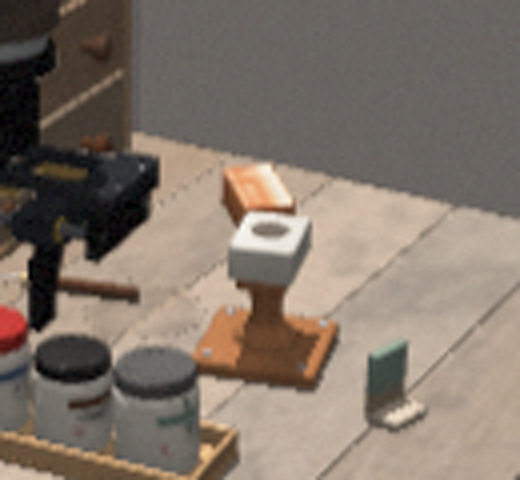

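```bash
python3 go.py 0.443 -0.2347 0.13 190.55
```

```text
t 19.4167 tcp [0.4882 0.1053 0.1404] yaw -179.06 w 0.5698530914867296 F [-1.3 -0.4  0.6]
joints [ 30.8  12.1 -20.7  -0.  -57.2 -29.9]
shift [ 0.0508 -0.3392  0.0105] turn [-1.000e-03 -3.000e-03 -1.921e+00]
```

```bash
python3 -m jog '[[[0.002,-0.015,0],[0,0,-0.1]],[[0.006,-0.045,0],[0,0,-0.3]],[[0.012,-0.083,0],[0,0,-0.5]],[[0.018,-0.122,0],[0,0,-0.8]],[[0.024,-0.161,0],[0,0,-1.0]],[[0.030,-0.200,0],[0,0,-1.2]],[[0.036,-0.239,0],[0,0,-1.4]],[[0.042,-0.277,0],[0,0,-1.6]],[[0.047,-0.313,0.002],[0,0,-1.8]],[[0.0508,-0.339,0.006],[0,0,-1.92]]]' 0.07
python3 -m jog '[[[0,0,0],[0,0,0]],[[0,0,0],[0,0,0]],[[0,0,0.002],[0,0,0]],[[0,0,0.006],[0,0,0]],[[0,0,0.012],[0,0,0]],[[0,0,0.019],[0,0,0]],[[0,0,0.026],[0,0,0]],[[0,0,0.031],[0,0,0]],[[0,0,0.034],[0,0,0]],[[0,0,0.034],[0,0,0]]]'
python3 go.py 0.443 -0.2347 0.0455 190.55
```

```text
time_s: 20.25
tcp_pos: [0.4429, -0.2367, 0.1351]
ee_rot: [[-0.983, -0.183, 0.002], [-0.183, 0.983, -0.001], [-0.001, -0.001, -1.0]]
wrist_force: [-0.2, 0.6, -0.0]
gripper_width: 0.804
time_s: 21.08
tcp_pos: [0.4431, -0.2331, 0.0994]
ee_rot: [[-0.983, -0.185, -0.002], [-0.185, 0.983, 0.0], [0.002, 0.001, -1.0]]
wrist_force: [-0.5, 0.1, -0.8]
gripper_width: 0.802
t 21.0833 tcp [ 0.4431 -0.2331  0.0994] yaw -169.35 w 0.8015783422226727 F [-0.5  0.1 -0.8]
joints [ -9.1  14.9 -23.7  -0.  -51.5  19.8]
shift [ 0.0003 -0.0016  0.0539] turn [ 0.009 -0.021  0.02 ]
```

```bash
python3 -m jog '[[[0,-0.0005,0.004],[0,0,0]],[[0,-0.001,0.012],[0,0,0]],[[0,-0.0015,0.022],[0,0,0]],[[0,-0.0016,0.032],[0,0,0]],[[0,-0.0016,0.041],[0,0,0]],[[0,-0.0016,0.048],[0,0,0]],[[0,-0.0016,0.052],[0,0,0]],[[0,-0.0016,0.0535],[0,0,0]],[[0,-0.0016,0.0535],[0,0,0]],[[0,-0.0016,0.0535],[0,0,0]]]'
python3 -m jog '[[[0,0,0],[0,0,0]],[[0,0,0],[0,0,0]],[[0,0,0],[0,0,0]],[[0,0,0],[0,0,0]],[[0,0,0],[0,0,0]],[[0,0,0],[0,0,0]],[[0,0,0],[0,0,0]],[[0,0,0],[0,0,0]],[[0,0,0],[0,0,0]],[[0,0,0],[0,0,0]]]' 0.03
python3 go.py 0.443 -0.2347 0.0455 190.55
```

```text
time_s: 21.92
tcp_pos: [0.4443, -0.2352, 0.0472]
ee_rot: [[-0.983, -0.185, 0.001], [-0.185, 0.983, -0.0], [-0.001, -0.0, -1.0]]
wrist_force: [0.3, -0.5, -0.6]
gripper_width: 0.802
time_s: 22.75
tcp_pos: [0.4439, -0.2351, 0.0472]
ee_rot: [[-0.983, -0.185, -0.0], [-0.185, 0.983, -0.0], [0.0, -0.0, -1.0]]
wrist_force: [-2.3, 0.6, 5.2]
gripper_width: 0.594
t 22.75 tcp [ 0.4439 -0.2351  0.0472] yaw -169.36 w 0.5944562688283404 F [-2.3  0.6  5.2]
joints [ -9.4  19.  -27.1   0.  -43.9  20. ]
shift [0.0008 0.0005 0.0017] turn [-0.001 -0.001  0.018]
```

```bash
python3 -m jog '[[[0,0,-0.001],[0,0,0]],[[0,0,-0.003],[0,0,0]],[[0,0,-0.004],[0,0,0]],[[0,-0.001,-0.004],[0,0,0]],[[0,-0.002,-0.004],[0,0,0]],[[0,-0.0029,-0.004],[0,0,0]],[[0,-0.0029,-0.004],[0,0,0]],[[0,-0.0029,-0.003],[0,0,0]],[[0,-0.0029,-0.002],[0,0,0]],[[0,-0.0029,-0.001],[0,0,0]]]'
python3 -m jog '[[[0,0,0.0003],[0,0,0]],[[0,0,0.0006],[0,0,0]],[[0,0,0.0009],[0,0,0]],[[0,0,0.0012],[0,0,0]],[[0,0,0.0014],[0,0,0]],[[0,0,0.0014],[0,0,0]],[[0,0,0.0014],[0,0,0]],[[0,0,0.0014],[0,0,0]],[[0,0,0.0014],[0,0,0]],[[0,0,0.0014],[0,0,0]]]'
python3 go.py 0.443 -0.2347 0.0455 190.55
```

```text
time_s: 23.58
tcp_pos: [0.4444, -0.2379, 0.0478]
ee_rot: [[-0.983, -0.185, -0.0], [-0.185, 0.983, 0.0], [0.0, 0.0, -1.0]]
wrist_force: [-0.0, 0.2, -2.3]
gripper_width: 0.592
time_s: 24.42
tcp_pos: [0.4445, -0.2379, 0.0472]
ee_rot: [[-0.983, -0.185, 0.0], [-0.185, 0.983, -0.0], [-0.0, -0.0, -1.0]]
wrist_force: [-2.5, 2.1, 5.3]
gripper_width: 0.595
t 24.4167 tcp [ 0.4445 -0.2379  0.0472] yaw -169.35 w 0.5945523041628914 F [-2.5  2.1  5.3]
joints [ -9.7  19.1 -26.9   0.  -44.   20.3]
shift [0.0008 0.0034 0.0017] turn [-0.002  0.     0.02 ]
```

Resting (force +5 N). Release and retreat towards the stamp.

```bash
python3 -m jog '[[[0,0,0],[0,0,0]],[[0,0,0],[0,0,0]],[[0,0,0],[0,0,0]],[[0,0,0],[0,0,0]],[[0,0,0],[0,0,0]],[[0,0,0],[0,0,0]],[[0,0,0],[0,0,0]],[[0,0,-0.002],[0,0,0]],[[0,0,-0.006],[0,0,0]],[[0,0,-0.012],[0,0,0]]]' 0.07
python3 -m jog '[[[0,0,-0.01],[0,0,0]],[[0,0,-0.024],[0,0,0]],[[0,0,-0.042],[0,0,0]],[[0,0,-0.062],[0,0,0]],[[0,0.004,-0.078],[0,0,0]],[[-0.003,0.015,-0.084],[0,0,0.1]],[[-0.010,0.033,-0.086],[0,0,0.2]],[[-0.019,0.058,-0.086],[0,0,0.4]],[[-0.030,0.092,-0.086],[0,0,0.6]],[[-0.042,0.130,-0.086],[0,0,0.8]]]'
python3 go.py 0.495 0.146 0.14 180
```

```text
time_s: 25.25
tcp_pos: [0.4442, -0.2378, 0.0586]
ee_rot: [[-0.983, -0.185, -0.001], [-0.185, 0.983, 0.0], [0.001, 0.0, -1.0]]
wrist_force: [-0.1, 0.4, 0.3]
gripper_width: 0.802
time_s: 26.08
tcp_pos: [0.4619, -0.1017, 0.1454]
ee_rot: [[-0.994, -0.112, 0.001], [-0.112, 0.994, -0.0], [-0.001, -0.0, -1.0]]
wrist_force: [1.5, 0.9, 0.4]
gripper_width: 0.802
t 26.0833 tcp [ 0.4619 -0.1017  0.1454] yaw -173.54 w 0.8024241687722161 F [1.5 0.9 0.4]
joints [  7.3   9.2 -23.7   0.  -57.   -0.9]
shift [-0.0607  0.2425  0.0055] turn [-1.000e-03  1.700e-02  1.292e+00]
```

```bash
python3 -m jog '[[[-0.008,0.034,0],[0,0,0.2]],[[-0.017,0.070,0],[0,0,0.4]],[[-0.027,0.106,0],[0,0,0.6]],[[-0.036,0.142,0],[0,0,0.8]],[[-0.044,0.175,0],[0,0,0.95]],[[-0.051,0.204,0],[0,0,1.1]],[[-0.056,0.225,0],[0,0,1.2]],[[-0.059,0.237,0],[0,0,1.27]],[[-0.0607,0.242,0],[0,0,1.29]],[[-0.0607,0.242,0],[0,0,1.29]]]' 0.05
python3 - <<'E'
from fit import *
near=lambda W,h:(abs(W[...,0]-.442)<.06)&(abs(W[...,1]+.235)<.07)&(W[...,2]>h)&(W[...,2]<.125)
for c in('top','scene'):
    for i in range(2):
        p,d=r.capture(c);W=cloud(c,d)
        print(c,'mould',fit(c,near(W,.084),.442,-.234,10.6,.052,.070,.084,.111))
        o=r.cut_out('mould',c);print([(round(q['confidence'],2),q['uv']) for q in o[:2]])
    cv2.imwrite(f'pics/k_{c}.png',cv2.resize(p[180:330,180:370] if c=='top' else p[130:310,220:400],None,fx=4,fy=4 if c=='top' else 3.3,interpolation=cv2.INTER_CUBIC))
    if c=='scene':
        m=(abs(W[...,0]-.495)<.025)&(abs(W[...,1]-.147)<.025)&(W[...,2]>.004)&(W[...,2]<.06);Q=W[m]
        print('stamp head',np.round(Q[Q[:,2]>.049].mean(0),4))
        D=(p.max(2)<45)&(abs(W[...,0]-.495)<.06)&(abs(W[...,1]-.146)<.05)&(W[...,2]<.25)&(W[...,2]>.165)
        Q=W[D];s=r.sense();L=(Q-s['tcp_pos'])@s['ee_rot'];
        for sg in(1,-1):
            l=L[(sg*L[:,0]>.015)&(L[:,2]>-.06)];print('finger',len(l),np.round(np.percentile(l,[3,50,97],axis=0),4).tolist())
E
python3 go.py 0.495 0.146 0.050 180
```

```text
time_s: 26.92
tcp_pos: [0.4944, 0.146, 0.1449]
ee_rot: [[-1.0, -0.005, 0.001], [-0.005, 1.0, 0.0], [-0.001, 0.0, -1.0]]
wrist_force: [-0.7, -0.5, -0.1]
gripper_width: 0.57
top mould [ 441.54 -235.41   10.83   15.83  462.  ]
[(0.61, [332.7, 245.1])]
top mould [ 441.58 -235.16   10.9    13.67  465.  ]
[(0.78, [333.9, 244.3])]
scene mould [ 443.75 -235.82   11.34   11.44  311.  ]
[(0.76, [345.5, 188.9])]
scene mould [ 443.61 -236.     10.98   10.4   312.  ]
[(0.74, [346.3, 189.6])]
stamp head [0.4956 0.147  0.0534]
finger 45 [[0.0269, -0.0058, -0.059], [0.033, 0.0081, -0.0502], [0.0348, 0.0117, -0.0404]]
finger 49 [[-0.0324, -0.0074, -0.0596], [-0.0267, 0.0076, -0.0499], [-0.0232, 0.0123, -0.0391]]
t 27.3167 tcp [0.4941 0.1443 0.1447] yaw -179.87 w 0.5738946538234886 F [0.5 0.1 0.8]
joints [ 34.4  13.4 -18.4  -0.  -58.3 -34.2]
shift [-0.0009  0.0017  0.0947] turn [0.    0.001 0.026]
```

View pics/k_scene.png

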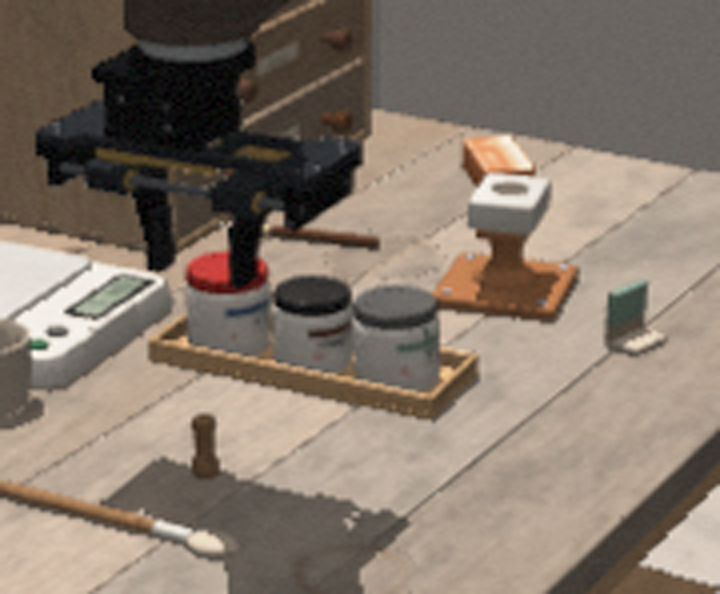

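View pics/k_top.png

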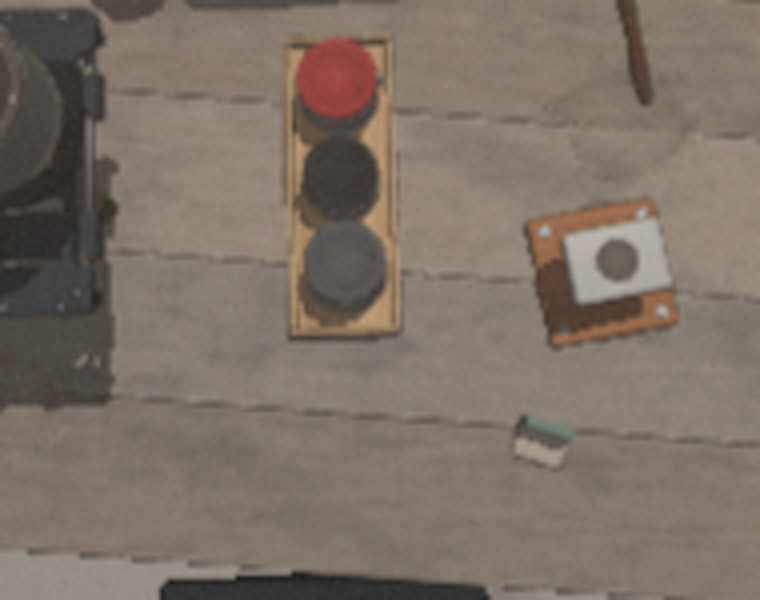

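```bash
python3 -m jog '[[[-0.001,0,0.004],[0,0,0]],[[-0.002,0,0.014],[0,0,0]],[[-0.002,0,0.030],[0,0,0]],[[-0.002,0,0.048],[0,0,0]],[[-0.002,0,0.066],[0,0,0]],[[-0.002,0,0.084],[0,0,0]],[[-0.002,0,0.099],[0,0,0]],[[-0.002,0,0.108],[0,0,0]],[[-0.002,0,0.112],[0,0,0]],[[-0.002,0,0.112],[0,0,0]]]' 0.045
python3 go.py 0.4962 0.1442 -0.0215 180
python3 - <<'E'
from h import *
p,d=r.capture('scene');W=cloud('scene',d);s=r.sense()
cv2.imwrite('pics/l_scene.png',cv2.resize(p[190:310,210:350],None,fx=5,fy=5,interpolation=cv2.INTER_CUBIC))
L=(W-s['tcp_pos'])@s['ee_rot']
D=L[(p.max(2)<45)&(abs(L[...,0])<.05)&(abs(L[...,1])<.03)&(L[...,2]>-.065)&(L[...,2]<-.035)]
for sg in(1,-1):
    l=D[(sg*D[:,0]>.01)];print('finger',len(l),np.round(np.percentile(l,[3,50,97],axis=0),4).tolist())
m=(abs(L[...,0])<.02)&(abs(L[...,1])<.02)&(W[...,2]>.01)&(W[...,2]<.06)&(p.max(2)>45)
Q=L[m]
for z in(.016,.03,.04,.05):
    q=Q[abs(W[m][:,2]-z)<.005];print(z,len(q),np.round(q.min(0),4)[:2],np.round(q.max(0),4)[:2])
E
```

```text
time_s: 28.15
tcp_pos: [0.4956, 0.1446, 0.0314]
ee_rot: [[-1.0, -0.003, -0.002], [-0.003, 1.0, -0.001], [0.002, -0.001, -1.0]]
wrist_force: [-0.5, 0.3, 0.2]
gripper_width: 0.516
t 28.15 tcp [0.4956 0.1446 0.0314] yaw -179.82 w 0.516128128189852 F [-0.5  0.3  0.2]
joints [ 34.3  21.5 -26.   -0.  -42.6 -34.1]
shift [-0.0007 -0.0003  0.0529] turn [-0.015 -0.022  0.037]
finger 48 [[0.0234, -0.0071, -0.064], [0.0314, 0.0077, -0.0531], [0.0341, 0.0149, -0.0418]]
finger 51 [[-0.029, -0.0068, -0.0644], [-0.0236, 0.0077, -0.051], [-0.0204, 0.0122, -0.0393]]
0.016 23 [-0.0074 -0.0058] [0.0087 0.0137]
0.03 18 [-0.004  -0.0023] [0.007 0.012]
0.04 16 [-0.0073 -0.0022] [0.0066 0.0094]
0.05 26 [-0.0075 -0.0036] [0.0064 0.0095]
```

View pics/l_scene.png

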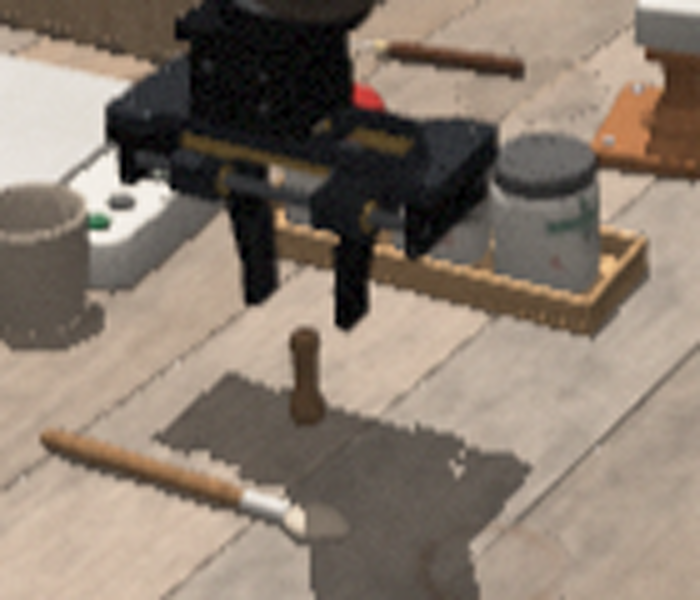

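```bash
python3 -m jog '[[[0,0,0.004],[0,0,0]],[[0,0,0.011],[0,0,0]],[[0,0,0.019],[0,0,0]],[[0,0,0.028],[0,0,0]],[[0,0,0.037],[0,0,0]],[[0,0,0.045],[0,0,0]],[[0,0,0.050],[0,0,0]],[[0,0,0.0525],[0,0,0]],[[0,0,0.053],[0,0,0]],[[0,0,0.053],[0,0,0]]]'
python3 -m jog '[[[0,0,0],[0,0,0]],[[0,0,0],[0,0,0]],[[0,0,0],[0,0,0]],[[0,0,0],[0,0,0]],[[0,0,0],[0,0,0]],[[0,0,0],[0,0,0]],[[0,0,0],[0,0,0]],[[0,0,0],[0,0,0]],[[0,0,0],[0,0,0]],[[0,0,0],[0,0,0]]]' 0.0
python3 go.py 0.4962 0.1442 -0.0215 180
python3 - <<'E'
from h import *
p,d=r.capture('scene')
cv2.imwrite('pics/m_scene.png',cv2.resize(p[190:310,210:350],None,fx=5,fy=5,interpolation=cv2.INTER_CUBIC))
E
```

```text
time_s: 29.03
tcp_pos: [0.4962, 0.145, -0.0206]
ee_rot: [[-1.0, -0.003, -0.0], [-0.003, 1.0, -0.0], [0.0, -0.0, -1.0]]
wrist_force: [-0.2, 0.1, 0.9]
gripper_width: 0.514
time_s: 29.87
tcp_pos: [0.4963, 0.1451, -0.0202]
ee_rot: [[-1.0, -0.003, 0.0], [-0.003, 1.0, 0.0], [-0.0, 0.0, -1.0]]
wrist_force: [-0.1, 0.7, 2.2]
gripper_width: 0.21
t 29.8667 tcp [ 0.4963  0.1451 -0.0202] yaw -179.81 w 0.2096158613991903 F [-0.1  0.7  2.2]
joints [ 34.3  26.1 -28.7   0.  -35.2 -34.1]
shift [ 0.0001 -0.0009  0.0013] turn [0.001 0.004 0.039]
```

View pics/m_scene.png

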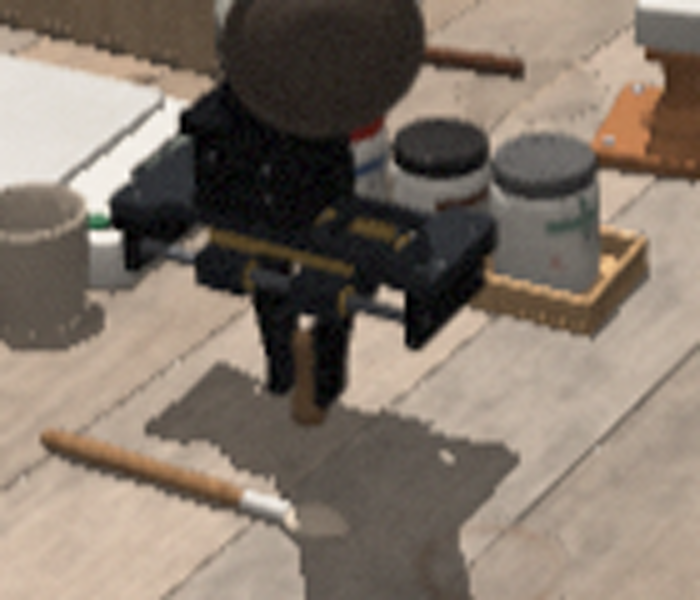

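```bash
python3 -m jog '[[[0,0,-0.003],[0,0,0]],[[0,0,-0.010],[0,0,0]],[[0,0,-0.022],[0,0,0]],[[0,0,-0.040],[0,0,0]],[[0,0,-0.062],[0,0,0]],[[0,0,-0.086],[0,0,0]],[[0,0,-0.110],[0,0,0]],[[0,0,-0.131],[0,0,0]],[[0,0,-0.146],[0,0,0]],[[0,0,-0.154],[0,0,0]]]'
python3 go.py 0.4443 -0.2367 0.13 180
python3 - <<'E'
from h import *
p,d=r.capture('scene');W=cloud('scene',d);s=r.sense();L=(W-s['tcp_pos'])@s['ee_rot']
cv2.imwrite('pics/n_scene.png',cv2.resize(p[170:290,210:350],None,fx=5,fy=5,interpolation=cv2.INTER_CUBIC))
m=(abs(L[...,0])<.02)&(abs(L[...,1])<.025)&(L[...,2]>-.06)&(L[...,2]<.025)
for z in np.arange(-.04,.024,.006):
    k=m&(abs(L[...,2]-z)<.003)
    for nm,kk in(('w',k&(p[...,2]>55)),):
        q=L[kk]
        if len(q):print(nm,round(z,3),len(q),np.round(q.min(0),4),np.round(q.max(0),4),np.round(q.mean(0),4))
E
```

```text
time_s: 30.75
tcp_pos: [0.497, 0.1455, 0.1363]
ee_rot: [[-1.0, -0.003, 0.004], [-0.003, 1.0, 0.002], [-0.004, 0.002, -1.0]]
wrist_force: [-0.5, 0.9, -0.4]
gripper_width: 0.208
t 30.75 tcp [0.497  0.1455 0.1363] yaw -179.8 w 0.20834917734272232 F [-0.5  0.9 -0.4]
joints [ 34.3  14.  -18.8   0.  -56.9 -34.1]
shift [ 0.0541 -0.382   0.0053] turn [0.024 0.043 0.04 ]
w -0.04 14 [-0.0084 -0.0081 -0.0424] [ 0.0186  0.0105 -0.0377] [ 0.002   0.0052 -0.0397]
w -0.034 14 [-0.01   -0.0017 -0.0367] [ 0.0101  0.0134 -0.0311] [ 0.0004  0.0061 -0.0327]
w -0.028 14 [-0.0051 -0.0016 -0.0308] [ 0.0118  0.0124 -0.0251] [ 0.005   0.005  -0.0278]
w -0.022 9 [-0.0076  0.0003 -0.0249] [ 0.0092  0.0086 -0.0208] [ 0.0023  0.0048 -0.023 ]
```

View pics/n_scene.png

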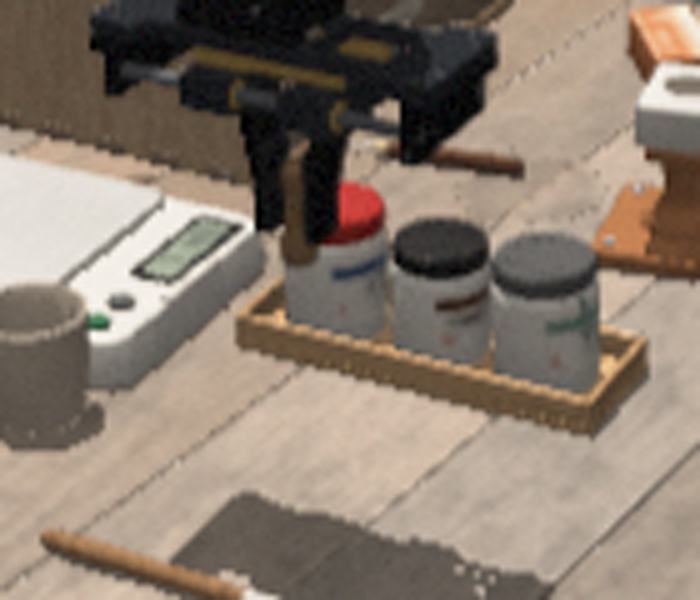

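```bash
python3 -m jog '[[[0.001,-0.008,0],[0,0,0]],[[0.004,-0.026,0],[0,0,0]],[[0.008,-0.054,0],[0,0,0]],[[0.013,-0.089,0],[0,0,0]],[[0.018,-0.126,0],[0,0,0]],[[0.023,-0.163,0],[0,0,0]],[[0.028,-0.200,0],[0,0,0]],[[0.0335,-0.237,0],[0,0,0]],[[0.039,-0.274,0],[0,0,0]],[[0.044,-0.309,0],[0,0,0]]]'
python3 -m jog '[[[0.003,-0.028,0],[0,0,0]],[[0.006,-0.050,0],[0,0,0]],[[0.008,-0.064,0],[0,0,0]],[[0.0095,-0.071,0],[0,0,0]],[[0.010,-0.073,0],[0,0,0]],[[0.010,-0.073,0],[0,0,0]],[[0.010,-0.073,0],[0,0,0]],[[0.010,-0.073,0],[0,0,0]],[[0.010,-0.073,0],[0,0,0]],[[0.010,-0.073,0],[0,0,0]]]'
python3 go.py 0.4443 -0.2367 0.1007 180
python3 - <<'E'
from h import *
for c in('scene','top'):
    p,d=r.capture(c)
    q=p[130:230,290:410] if c=='scene' else p[180:330,240:430]
    cv2.imwrite(f'pics/o_{c}.png',cv2.resize(q,None,fx=6 if c=='scene' else 4,fy=6 if c=='scene' else 4,interpolation=cv2.INTER_CUBIC))
E
```

```text
time_s: 31.63
tcp_pos: [0.4508, -0.1661, 0.132]
ee_rot: [[-1.0, -0.003, -0.003], [-0.003, 1.0, 0.0], [0.003, 0.001, -1.0]]
wrist_force: [1.6, 0.5, -0.4]
gripper_width: 0.208
time_s: 32.47
tcp_pos: [0.4436, -0.2365, 0.1336]
ee_rot: [[-1.0, -0.004, 0.0], [-0.004, 1.0, 0.0], [-0.0, 0.0, -1.0]]
wrist_force: [1.4, 0.7, -0.4]
gripper_width: 0.213
t 32.4667 tcp [ 0.4436 -0.2365  0.1336] yaw -179.74 w 0.21258808568166235 F [ 1.4  0.7 -0.4]
joints [ -9.5  12.8 -20.8  -0.  -56.3   9.8]
shift [-0.0007 -0.0002  0.0329] turn [0.    0.003 0.051]
```

View pics/o_scene.png

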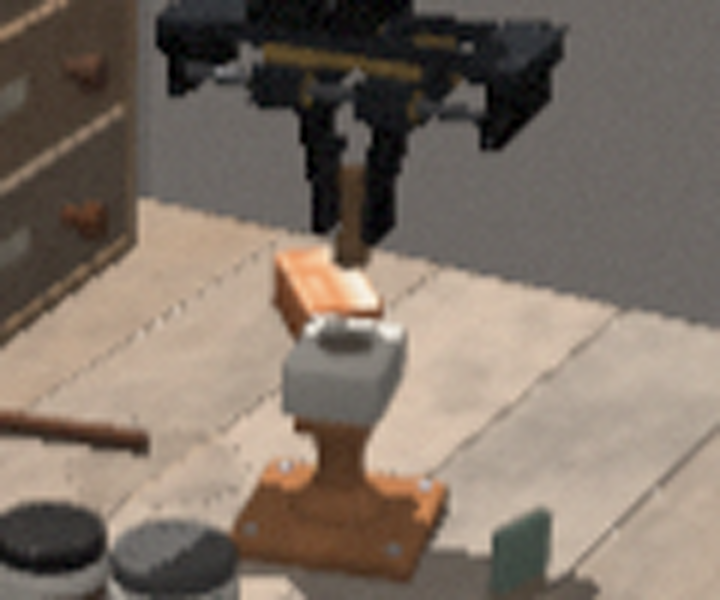

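```bash
cat > st.py <<'E'
from fit import *
s=r.sense();t=s['tcp_pos']
for i in range(3):
    p,d=r.capture('scene');W=cloud('scene',d)
    b=p.astype(int);brown=(b[...,2]-b[...,0]>14)&(b[...,2]>45)&(b[...,2]<140)
    m=brown&(abs(W[...,0]-t[0])<.03)&(abs(W[...,1]-t[1])<.04)&(W[...,2]>.113)&(W[...,2]<t[2]+.085)
    n,lab,stt,_=cv2.connectedComponentsWithStats(m.astype(np.uint8));m=lab==1+np.argmax(stt[1:,4])
    Q=W[m];C=-np.array(r.calibration('scene')['R']).T@r.calibration('scene')['t']
    h=(C-[t[0],t[1],C[2]])[:2];h/=np.linalg.norm(h);per=np.array([-h[1],h[0]])
    z0=np.percentile(Q[:,2],4)
    # lateral per row
    a=(Q[:,:2]-t[:2])@per;f=(Q[:,:2]-t[:2])@h
    low=Q[:,2]<t[2]+.035
    print('n',m.sum(),'zlow',round(Q[:,2].min(),4),round(z0,4),'lat mid low',round((np.percentile(a[low],2)+np.percentile(a[low],98))/2*1e3,2),'lat width',round((a[low].max()-a[low].min())*1e3,1),'fwd med low',round(np.median(f[low])*1e3,2),'rows',np.where(m.any(1))[0][[0,-1]])
    near=(abs(W[...,0]-.442)<.06)&(abs(W[...,1]+.235)<.07)&(W[...,2]>.084)&(W[...,2]<.1185)&~m&(p.max(2)>60)&(abs(b[...,2]-b[...,0])<25)
    mf=fit('scene',near,.442,-.234,10.6,.052,.070,.084,.111,ign=(p.max(2)<45)|m|(W[...,2]>.1185))
    dm=np.array(mf[:2])/1e3-t[:2]
    print('mould',mf,'rel tcp lat,fwd mm',np.round([dm@per*1e3,dm@h*1e3],2),'stamp lat',)
print('tcp',t,'h',h,'per',per)
E
python3 st.py
python3 - <<'E'
from h import *
o=r.cut_out('stamp','scene')
p,d=r.capture('scene');W=cloud('scene',d)
for q in o[:2]:
    m=q['region'];v,u=np.where(m);print(q['confidence'],q['uv'],m.sum(),v.min(),v.max())
    for row in range(v.min(),v.max()+1):
        uu=u[v==row];
        if len(uu):print(row,uu.min(),uu.max(),end='; ')
E
```

```text
n 75 zlow 0.1544 0.1582 lat mid low 1.5 lat width 15.1 fwd med low 6.56 rows [157 174]
mould [ 442.91 -233.5    11.77   24.31  295.  ] rel tcp lat,fwd mm [-0.63  3.22] stamp lat
n 73 zlow 0.154 0.159 lat mid low 1.49 lat width 15.3 fwd med low 6.14 rows [157 174]
mould [ 442.8  -233.72   11.39   22.49  296.  ] rel tcp lat,fwd mm [-0.44  3.05] stamp lat
n 74 zlow 0.1556 0.1583 lat mid low 1.44 lat width 15.5 fwd med low 6.3 rows [157 174]
mould [ 443.27 -234.09   12.23   21.69  297.  ] rel tcp lat,fwd mm [-0.74  2.53] stamp lat
tcp [ 0.44352831 -0.23671762  0.13364399] h [-0.37301823  0.92782401] per [-0.92782401 -0.37301823]
0.56 [349.7, 169.1] 55 159 174
159 348 348; 160 348 349; 161 348 349; 162 348 349; 163 348 349; 164 348 348; 165 347 349; 166 347 349; 167 347 349; 168 346 349; 169 346 350; 170 346 351; 171 346 351; 172 346 351; 173 346 351; 174 347 349; 0.25 [343.5, 216.2] 628 198 226
198 339 341; 199 339 347; 200 338 350; 201 339 351; 202 340 351; 203 342 350; 204 342 350; 205 342 350; 206 335 350; 207 334 350; 208 333 351; 209 333 353; 210 333 360; 211 332 363; 212 332 363; 213 331 363; 214 330 363; 215 330 362; 216 329 362; 217 329 362; 218 329 361; 219 329 361; 220 329 360; 221 330 360; 222 331 359; 223 334 359; 224 341 359; 225 348 358; 226 354 357;
```

View pics/o_top.png

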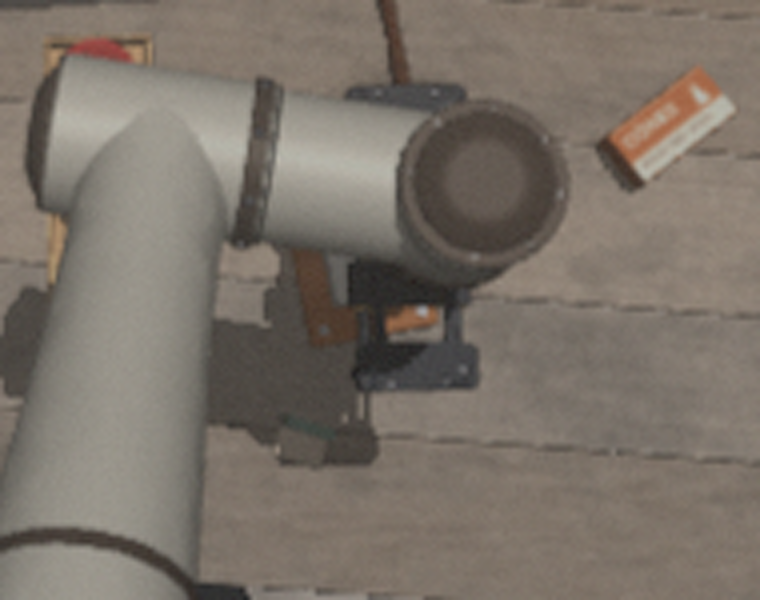

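```bash
python3 -m jog '[[[-0.0005,0.001,0.002],[0,0,0]],[[-0.001,0.0018,0.006],[0,0,0]],[[-0.001,0.0018,0.011],[0,0,0]],[[-0.001,0.0018,0.016],[0,0,0]],[[-0.001,0.0018,0.020],[0,0,0]],[[-0.001,0.0018,0.022],[0,0,0]],[[-0.001,0.0018,0.023],[0,0,0]],[[-0.001,0.0018,0.023],[0,0,0]],[[-0.001,0.0018,0.023],[0,0,0]],[[-0.001,0.0018,0.023],[0,0,0]]]'
python3 go.py 0.4448 -0.235 0.1007 180
python3 st.py
python3 - <<'E'
from h import *
p,d=r.capture('scene')
cv2.imwrite('pics/p_scene.png',cv2.resize(p[150:220,310:390],None,fx=8,fy=8,interpolation=cv2.INTER_CUBIC))
E
```

```text
time_s: 33.65
tcp_pos: [0.4445, -0.2354, 0.1108]
ee_rot: [[-1.0, -0.003, 0.0], [-0.003, 1.0, -0.0], [-0.0, -0.0, -1.0]]
wrist_force: [0.2, -0.3, -1.1]
gripper_width: 0.216
t 33.65 tcp [ 0.4445 -0.2354  0.1108] yaw -179.81 w 0.21590536385880377 F [ 0.2 -0.3 -1.1]
joints [ -9.4  14.3 -22.6   0.  -53.1   9.6]
shift [-0.0002  0.0004  0.0101] turn [-0.002  0.005  0.037]
n 78 zlow 0.1325 0.1349 lat mid low 0.78 lat width 15.4 fwd med low 5.46 rows [164 181]
mould [ 443.18 -233.81   12.64   25.38  292.  ] rel tcp lat,fwd mm [0.66 2.01] stamp lat
n 78 zlow 0.1328 0.135 lat mid low 0.72 lat width 15.6 fwd med low 6.55 rows [164 181]
mould [ 443.21 -233.9    12.64   26.19  291.  ] rel tcp lat,fwd mm [0.67 1.92] stamp lat
n 79 zlow 0.1329 0.1348 lat mid low 0.72 lat width 15.6 fwd med low 6.98 rows [164 181]
mould [ 443.31 -233.75   12.5    22.7   295.  ] rel tcp lat,fwd mm [0.52 2.02] stamp lat
tcp [ 0.44454822 -0.23542874  0.1107581 ] h [-0.37391172  0.9274643 ] per [-0.9274643  -0.37391172]
```

View pics/p_scene.png

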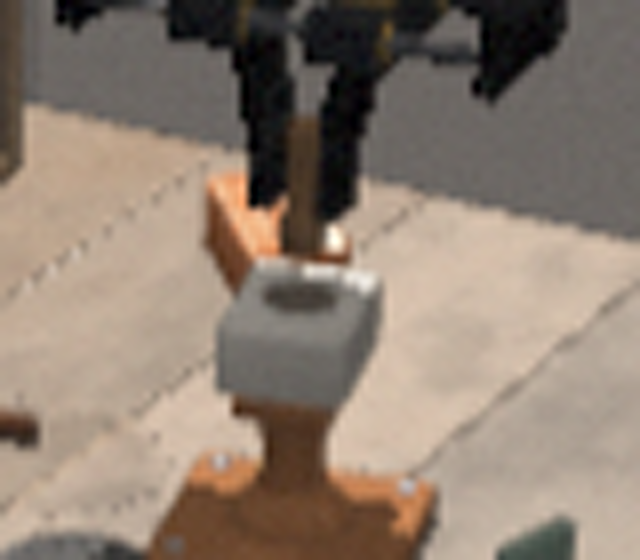

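```bash
python3 -m jog '[[[0,0,0.001],[0,0,0]],[[0,0,0.003],[0,0,0]],[[0,0,0.005],[0,0,0]],[[0,0,0.007],[0,0,0]],[[0,0,0.0085],[0,0,0]],[[0,0,0.0095],[0,0,0]],[[0,0,0.010],[0,0,0]],[[0,0,0.010],[0,0,0]],[[0,0,0.010],[0,0,0]],[[0,0,0.010],[0,0,0]]]'
python3 st.py
python3 - <<'E'
from h import *
p,d=r.capture('scene')
cv2.imwrite('pics/q_scene.png',cv2.resize(p[150:220,310:390],None,fx=8,fy=8,interpolation=cv2.INTER_CUBIC))
cv2.imwrite('pics/q_all.png',p)
print(np.round(r.sense()['wrist_force'],1))
E
```

```text
time_s: 34.68
tcp_pos: [0.4445, -0.2354, 0.1007]
ee_rot: [[-1.0, -0.003, 0.0], [-0.003, 1.0, -0.0], [-0.0, -0.0, -1.0]]
wrist_force: [0.2, -0.4, -0.1]
gripper_width: 0.209
n 79 zlow 0.1132 0.114 lat mid low 1.12 lat width 15.9 fwd med low 5.55 rows [167 186]
mould [ 443.26 -235.09   11.03   18.14  286.  ] rel tcp lat,fwd mm [1.   0.72] stamp lat
n 72 zlow 0.1211 0.1245 lat mid low 1.11 lat width 15.5 fwd med low 6.13 rows [167 184]
mould [ 443.33 -234.79   12.56   19.01  289.  ] rel tcp lat,fwd mm [0.82 0.97] stamp lat
n 77 zlow 0.1134 0.125 lat mid low 1.02 lat width 15.6 fwd med low 4.73 rows [167 185]
mould [ 443.57 -236.5    11.44   21.69  286.  ] rel tcp lat,fwd mm [ 1.23 -0.7 ] stamp lat
tcp [ 0.44445324 -0.23538835  0.10065364] h [-0.37386603  0.92748272] per [-0.92748272 -0.37386603]
[0.3 0.3 0.1]
```

View pics/q_scene.png

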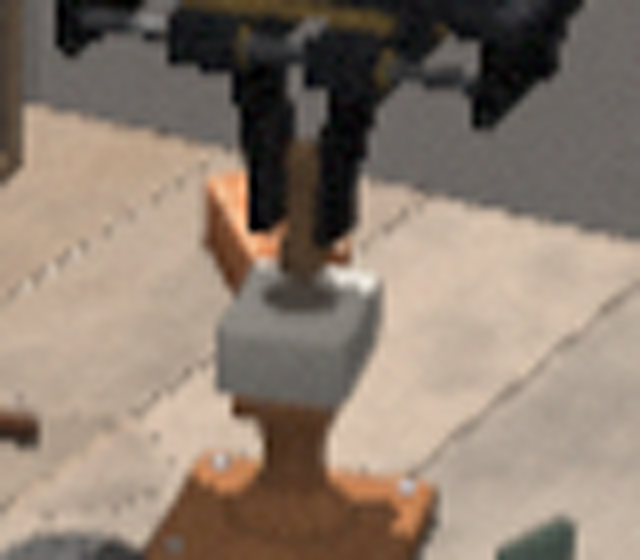

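View pics/q_all.png

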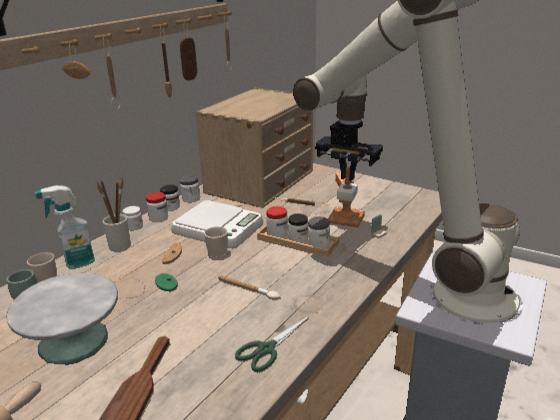

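```bash
python3 -c "
from station import r
print(r.finish_job())"
```

```text
the job is handed in; nothing more can be done
None
```

I handed the job in at about 35 s of the 64 s, with the stamp still held over the mould. No verdict came back, so the numbers below are my own checks.

**Mould:** It sits hollow side up on the cork pad and was let go only after contact showed at the wrist (about 5 N). The first placing was about 3 mm off in y, so I regrasped it, lifted it slightly, shifted it and released it again. The top camera then put it within about 0.7 mm of the pad's centre, with its long side within about 1° of the pad's.

**Stamp:** I carried it over the tray with its foot at about 0.15 m, clear of the 88 mm lids. It ended upright and over the hollow, with its foot at about z = 0.121 m, 10 mm above the mould. No force showed at the wrist. Across the view, the scene camera puts it within about 0.5 mm of the mould's centre. Along the viewing direction I could only judge it to about 2 mm, because the arm hid it from the top camera.

**Disagreements found:**
- **Fingertip height:** The fingertips are really about 39 mm higher than the reported TCP. A trial close above the mould met nothing, so I set all heights relative to contact and grasp instead.
- **Cameras:** The two cameras and the robot disagree by 1 to 3 mm, so I used same-camera comparisons for the final centring.
- **Stamp width:** The stamp read about 18 mm between the fingers, against the 19 mm given.

In the last picture the jars, cup and brush look where they started. I did not measure them again.

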